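# Stow the flush bit cases and lock the van drawer

### The arm

A 6-joint arm with a two-finger parallel gripper is mounted at the origin on the work surface. World frame = base frame: x ahead of the robot, y to its left, z up, the work surface at z = 0. Lengths are in m, angles in rad, forces in N, time in s.
With the tool pointing down it reaches from about 0.35 to 0.725 m from the base axis. Payload 4.3 kg.
Tool frame: the origin (TCP) lies at the very end of the fingers, on their centre line; the grasp point (between the pads) lies 19 mm behind it (robot.grasp_offset is the distance from the TCP to the grasp point, in m); x points along the fingers, y is the direction in which the jaws open and shut, and the axes are right-handed (so a half turn about x gives the same grasp; the last joint's range is limited). The gripper opens to 85 mm and grips with 20 to 120 N. Pads are 22 mm wide; open, the fingers measure 114 mm over their backs; the gripper's body (76 mm by 85 mm) begins 54 mm behind the grasp point. The pads swing forward as they close: fully open they stand 13 mm farther back than shut.
Start: joints at [1.193, 0.377, 0.081, 1.274, 0, 1.46], TCP at [0.152, 0.555, 0.231] pointing down, gripper open.
Joint ranges: [-2.72, 2.72], [-0.84, 1.66], [-1.02, 1.22], [-1.77, 2.12], [-1.37, 1.28], [-3.14, 3.14]. Speed limits (rad/s): [2.57, 2.57, 3.14, 3.14, 3.14, 3.14].

### API

Orientations are given as a unit quaternion [x, y, z, w].
In Python, from bench import monitor, vision, robot gives the robot as it stands.
- The arm moves only by the tool apply_moves, never from a script. Its argument "moves" is a list that holds one entry, the list of rows, each a list of 5 numbers: the shift along the tool's x, y, z in cm, then the turn about the tool's x in degrees, then the closure in counts, from 0 (fully open) to 255 (shut). A call has 1 to 10 rows; each row shifts and turns the commanded pose from where the row before left it, along the tool's axes as they then stand; what a row does not reach is not made up. A row lasts 1/12 s, in which the tool goes at most 41.7 mm and 7.16 degrees, less where a joint would pass 70% of its speed; a pose out of reach is approached as far as the arm can. A call is refused whole if a number of a shift passes 4.17 or a number of a turn 7.16, either way. A call with a gripper value outside its range is refused whole. The fingers move at their own pace and stop on an object; "force" is the grip in N (left out, the last holds). Time passes only in rows, so rows that do not move let the fingers close. It gives the time, the measured TCP pose, the force and the opening at its end, in the units of the state.
- monitor.get_state(): the state, without advancing time (a new reading comes with each control period).
- vision.grab_frame(name): name is "scene" or "side" or "wrist"; returns the picture (384x512x3 uint8, red, green, blue); there is no depth.
- vision.calibration(name): a dict with "fov_y" (degrees; the focal length in pixels is half the picture's height over the tangent of half this angle, whatever the lens; pixels are square), "cx", "cy" (the principal point, pixels), "R" (3x3) and "t" (3): a world point X has camera coordinates R X + t; the wrist camera has in their place "tool_from_camera" (4x4, takes a point from camera to tool coordinates, whose origin is the TCP and whose axes are the tool frame's). Camera axes: x right, y down, z forward; pixel columns grow to the right and rows downward; lengths in m; the calibration is good to about 2 mm. A picture is of the moment at which its call begins: read the wrist's pose just before it. calibration takes no time and is no camera call.
- robot.finish_job(): hands the job in, once; it reports no verdict.
The state is a dict: "t": time; "q": joint angles; "joint_velocities": joint speeds; "joint_torque": joint torques, N m; "tool_pos": TCP position; "tool_rot": TCP orientation; "force": force on the tool from outside, world axes, zero at the start; "moment": the same for the moment, N m; "width": finger opening in m.
Only numpy, scipy, OpenCV 4.12 (cv2) and the standard library are available. Lean on these libraries where they do the work, as an engineer would, in place of code of your own. Each camera call takes 0.05 s, during which the arm holds its last target.

### The job

Before the van drives off, pull the drawer right out by the steel lug on its front, take every bit case out of the black inlay board - press the end with the round thumb mark so that the other end tips up to be gripped - and lay them all flat in the drawer. Then push the drawer fully shut, and after that swing the catch on top all the way round by its post so that it hooks in front of the drawer's lug. Leave the tape roll, the jar and the screwdriver where they are.

Things in the scene. Friction and masses are not known exactly. Their poses are not given: they have to be found in the camera images.
- case1_mid (a point): Closed grey plastic bit case, one of 2 to 4 alike (None if absent); this is its centre. 120 mm long (x), 48 wide (y), 24 thick (z, lid up), about 180 g; flat parallel sides; the upper 14 mm is 112 mm long. Starts in a board pocket, lid flush with the board, axes along the board's. A dark thumb mark, 28 mm across, on the lid 36 mm from the middle towards -x (the end near the robot) shows where to press.
- case2_mid (a point): Closed grey plastic bit case, one of 2 to 4 alike (None if absent); this is its centre. 120 mm long (x), 48 wide (y), 24 thick (z, lid up), about 180 g; flat parallel sides; the upper 14 mm is 112 mm long. Starts in a board pocket, lid flush with the board, axes along the board's. A dark thumb mark, 28 mm across, on the lid 36 mm from the middle towards -x (the end near the robot) shows where to press.
- case3_mid (a point): Closed grey plastic bit case, one of 2 to 4 alike (None if absent); this is its centre. 120 mm long (x), 48 wide (y), 24 thick (z, lid up), about 180 g; flat parallel sides; the upper 14 mm is 112 mm long. Starts in a board pocket, lid flush with the board, axes along the board's. A dark thumb mark, 28 mm across, on the lid 36 mm from the middle towards -x (the end near the robot) shows where to press.
- case4_mid (a point): Closed grey plastic bit case, one of 2 to 4 alike (None if absent); this is its centre. 120 mm long (x), 48 wide (y), 24 thick (z, lid up), about 180 g; flat parallel sides; the upper 14 mm is 112 mm long. Starts in a board pocket, lid flush with the board, axes along the board's. A dark thumb mark, 28 mm across, on the lid 36 mm from the middle towards -x (the end near the robot) shows where to press.
- board_top (a point): Centre of the top face of the black inlay board, a fixed block 151 mm (x) by 273 mm (y) by 52 mm high. x points away from the robot, z up. Four pockets 123 by 51 mm, long side along x, lie side by side at y = -96, -32, +32 and +96 mm from here, centred in x. Only 1.5 mm is left beside a case, so no finger goes in.
- board_ridge (a point): Point on the ridge, along y, in the pockets' floor, 2.6 mm to the -x side of their middle. From here to +x the floor is 24 mm below the board's top, to -x it is a pit 48 mm below. A case whose marked -x end is pushed down (a light push) tips over the ridge and stays tipped about 24 degrees by itself, its +x end about 25 mm proud of the board: grip it there by its sides.
- drawer_floor (a point): Centre of the drawer's inner floor; x points away from the robot into the unit, z up. Inside: 198 mm along x, 340 mm along y. Side and back walls 50 mm high; the front panel stands 76 mm above the floor. The unit's front edge is (drawer joint value - 100 mm) to the +x side of this point; beyond it the drawer is under the unit's top, whose upper face is 90 mm above this floor.
- drawer_face (a point): Middle of the outer face of the drawer's front panel, which faces the robot (-x), 376 mm wide and 82 mm high, top edge 41 mm above this point. The black grip is no real recess: push on the panel. Axes as the drawer's.
- drawer_lug (a point): Point to grip on the steel lug that stands upright on the top edge of the drawer's front panel: 10 mm thick (x), 16 mm wide (y), 40 mm high; this point is 11 mm below its top and 29 mm above the panel's edge. With the drawer shut the lug is just in front of the unit, whose top is 15 mm below this point. Axes as the drawer's.
- drawer (a joint): How far the drawer is pulled out towards the robot, m: 0 shut, 0.22 fully out; it starts within 0.02 of shut. It runs with about 2 N of friction and stays where it is left. The drawer unit is fixed, 400 mm wide, 300 mm deep and 110 mm high.
- catch (a joint): Angle of the steel hook catch on top of the drawer unit, rad, anticlockwise from above about the pivot: 0 the arm points along the unit's +y and is open, 1.571 (its stop) it points to -x and its toe hooks in front of the lug. It starts between 0 and 0.12, the 30 mm toe then reaching out over the drawer by up to 16 mm, 13 mm above the unit's top: keep clear of it while loading. Light friction (under 1 N at the post); it stays where it is left.
- catch_post (a point): Point to grip on the upright round post of the catch: black, 18 mm across, 37 mm high, 65 mm from the pivot. This point is 22 mm above the post's foot and 15 mm below its top, 35 mm above the unit's top.
- catch_pivot (a point): Point on the catch's upright axis, level with the post's grip point, fixed to the unit; x points away from the robot into the unit, 22 mm behind the unit's front edge.
- tape: Roll of white tape lying flat on the deck, 90 mm across, 30 mm high; origin under its centre. A bystander: leave it where it is.
- jar: White jar with black cap, 60 mm across, 85 mm high; origin under its centre. A bystander: leave it where it is.
- driver: Screwdriver with black handle, 190 mm long, lying on the deck. A bystander: leave it where it is.
There are look-alikes about, which are no part of the job. What is shaped like the part that bears case4_mid but orange is not meant. What is shaped like the part that bears case2_mid but orange is not meant.

How it is judged:
On the way, in this order (a step that is already met when the one before it is completed fails the run):
1. the drawer is pulled open by 150 mm or more (value of joint drawer above 0.15 m), for 0.2 s.
2. every case present lies flat in the open drawer, let go (x of case1_mid in the frame of drawer_floor between -0.1 and 0.1 m and y of case1_mid in the frame of drawer_floor between -0.17 and 0.17 m and z of case1_mid in the frame of drawer_floor between 0 and 0.05 m and angle between the z axis of each of case1_mid, case2_mid, case3_mid, case4_mid and the z axis of drawer_floor, either way round below 0.3 rad and x of case2_mid in the frame of drawer_floor between -0.1 and 0.1 m and y of case2_mid in the frame of drawer_floor between -0.17 and 0.17 m and z of case2_mid in the frame of drawer_floor between 0 and 0.05 m and x of case3_mid in the frame of drawer_floor between -0.1 and 0.1 m and y of case3_mid in the frame of drawer_floor between -0.17 and 0.17 m and z of case3_mid in the frame of drawer_floor between 0 and 0.05 m and x of case4_mid in the frame of drawer_floor between -0.1 and 0.1 m and y of case4_mid in the frame of drawer_floor between -0.17 and 0.17 m and z of case4_mid in the frame of drawer_floor between 0 and 0.05 m and value of joint drawer above 0.1 m and contact force between the fingers and anything else below 0.2 N), for 0.3 s.
3. with all the cases in it, the drawer is pushed fully shut (x of case1_mid in the frame of drawer_floor between -0.1 and 0.1 m and y of case1_mid in the frame of drawer_floor between -0.17 and 0.17 m and z of case1_mid in the frame of drawer_floor between 0 and 0.05 m and angle between the z axis of each of case1_mid, case2_mid, case3_mid, case4_mid and the z axis of drawer_floor, either way round below 0.3 rad and x of case2_mid in the frame of drawer_floor between -0.1 and 0.1 m and y of case2_mid in the frame of drawer_floor between -0.17 and 0.17 m and z of case2_mid in the frame of drawer_floor between 0 and 0.05 m and x of case3_mid in the frame of drawer_floor between -0.1 and 0.1 m and y of case3_mid in the frame of drawer_floor between -0.17 and 0.17 m and z of case3_mid in the frame of drawer_floor between 0 and 0.05 m and x of case4_mid in the frame of drawer_floor between -0.1 and 0.1 m and y of case4_mid in the frame of drawer_floor between -0.17 and 0.17 m and z of case4_mid in the frame of drawer_floor between 0 and 0.05 m and value of joint drawer below 0.006 m), for 0.2 s.
4. then the catch is swung all the way round (value of joint drawer below 0.006 m and value of joint catch above 1.4 rad), for 0.2 s.
At the end, for the whole second after the job is handed in: Every case present lies flat (within 0.3 rad, either face up) inside the drawer with its centre less than 50 mm above the drawer's floor; the drawer is shut to within 6 mm; the catch stands beyond 1.4 rad of its 1.571 rad (all of step 4 and x of case1_mid in the frame of drawer_floor between -0.1 and 0.1 m and y of case1_mid in the frame of drawer_floor between -0.17 and 0.17 m and z of case1_mid in the frame of drawer_floor between 0 and 0.05 m and angle between the z axis of each of case1_mid, case2_mid, case3_mid, case4_mid and the z axis of drawer_floor, either way round below 0.3 rad and x of case2_mid in the frame of drawer_floor between -0.1 and 0.1 m and y of case2_mid in the frame of drawer_floor between -0.17 and 0.17 m and z of case2_mid in the frame of drawer_floor between 0 and 0.05 m and x of case3_mid in the frame of drawer_floor between -0.1 and 0.1 m and y of case3_mid in the frame of drawer_floor between -0.17 and 0.17 m and z of case3_mid in the frame of drawer_floor between 0 and 0.05 m and x of case4_mid in the frame of drawer_floor between -0.1 and 0.1 m and y of case4_mid in the frame of drawer_floor between -0.17 and 0.17 m and z of case4_mid in the frame of drawer_floor between 0 and 0.05 m); the robot touches nothing.
It fails at once if the tape roll is moved more than 30 mm (distance of tape from where it was at the start of the episode above 0.03 m).
It fails at once if the jar is moved more than 30 mm (distance of jar from where it was at the start of the episode above 0.03 m).
It fails at once if the screwdriver is moved more than 30 mm (distance of driver from where it was at the start of the episode above 0.03 m).
Of case1, case2, case3, case4 only 2 to 4 are there at a start; the rules pass over those that are not, and their reading is None.
At some moment in a run one of case1, case2, case3, case4 may be knocked a few centimetres aside while the robot is not near it.
Once in a run the grip may slacken for a moment while it holds something.
It also fails if it takes over 210 s, if anything falls off the work surface, if the arm or the gripper's body presses on something with over 40 N, if the wrist force passes 120 N, or if a joint passes its speed limit or range.

## Working session

There is one attempt and no reset: what is moved stays moved. The work goes in short steps, Python scripts to look and compute and a tool call to move; the robot and the scene stay as the last step left them, time stands still between calls to the robot, and variables do not carry over. Pictures are saved under pics/ and viewed, and the job is handed in when it is done.

Besides the shell and the picture viewer there is one more tool, called after ">>>" by a JSON object that holds its "name" and its "arguments". apply_moves: Moves the arm, as the interface text tells. Its arguments: {"type":"object","properties":{"moves":{"type":"array"},"force":{"type":"number"}},"required":["moves"]}

```bash
ls; mkdir -p pics; python3 - <<'E'
from bench import monitor, vision, robot
import cv2
s=monitor.get_state(); print(s)
for n in ["scene","side","wrist"]:
    c=vision.calibration(n); print(n,c)
    f=vision.grab_frame(n); cv2.imwrite(f"pics/{n}0.png",f[:,:,::-1])
print(dir(robot))
E
```

```text
pics
{'t': 0.0, 'q': array([ 1.19273554e+00,  3.78105763e-01,  7.96090903e-02,  1.27443099e+00,
       -2.33744272e-05,  1.46049723e+00]), 'joint_velocities': array([-2.33638940e-04, -3.41543618e-04,  6.56135757e-04,  5.99320709e-05,
        6.28518459e-04,  1.15408312e-03]), 'joint_torque': array([-1.37110869e-04, -4.63603485e+01,  2.69877720e+01,  2.07299012e-02,
        1.02315207e-04,  1.11795458e-05]), 'tool_pos': array([0.15187769, 0.55387346, 0.23033003]), 'tool_rot': array([ 0.09365225,  0.70095288, -0.09511862,  0.70060457]), 'force': array([ 0.56649492, -1.07819727, -0.10498057]), 'moment': array([-0.01116195, -0.04056002,  0.02051323]), 'width': 0.08551780535007715}
scene {'fov_y': 48.35301970817705, 'cx': 247.72279168183533, 'cy': 185.82201088170635, 'R': array([[ 0.60802113,  0.79382277, -0.0124785 ],
       [ 0.41915802, -0.3343193 , -0.84411916],
       [-0.67425282,  0.50801183, -0.53601038]]), 't': array([-0.3782006 , -0.07045843,  1.74029282])}
side {'fov_y': 53.079274971473716, 'cx': 249.78623240617443, 'cy': 196.5275590803193, 'R': array([[-0.83382141,  0.55167665
[... 320 characters left out ...]
669841e-01,
        -1.42854877e-01],
       [ 9.99999872e-01,  2.62571964e-05, -5.05879899e-04,
        -7.86030282e-04],
       [ 1.27155685e-04,  9.53669967e-01,  3.00854745e-01,
        -7.68174398e-02],
       [ 0.00000000e+00,  0.00000000e+00,  0.00000000e+00,
         1.00000000e+00]])}
['Unreachable', '__class__', '__delattr__', '__dict__', '__dir__', '__doc__', '__eq__', '__format__', '__ge__', '__getattribute__', '__getstate__', '__gt__', '__hash__', '__init__', '__init_subclass__', '__le__', '__lt__', '__module__', '__ne__', '__new__', '__reduce__', '__reduce_ex__', '__repr__', '__setattr__', '__sizeof__', '__str__', '__subclasshook__', '__weakref__', 'finish_job', 'grasp_offset']
```

View pics/scene0.png

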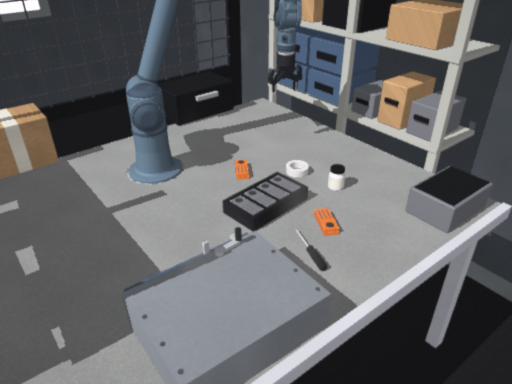

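View pics/side0.png

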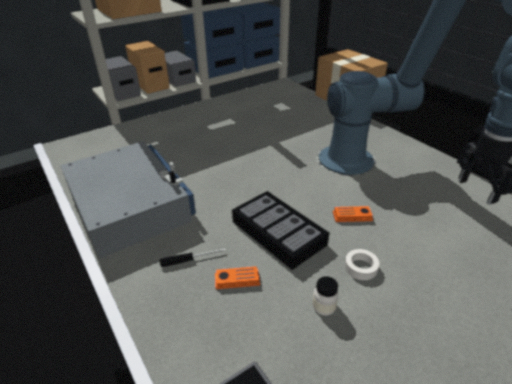

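View pics/wrist0.png

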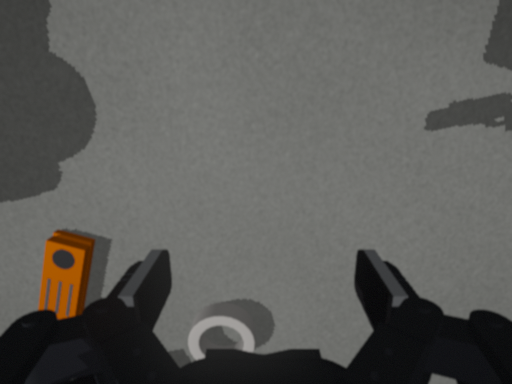

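```bash
python3 - <<'E'
import cv2
a=cv2.imread("pics/scene0.png"); 
cv2.imwrite("pics/c1.png",cv2.resize(a[165:235,215:320],None,fx=7,fy=7,interpolation=cv2.INTER_CUBIC))
cv2.imwrite("pics/c2.png",cv2.resize(a[215:375,115:335],None,fx=3.5,fy=3.5,interpolation=cv2.INTER_CUBIC))
a=cv2.imread("pics/side0.png"); 
cv2.imwrite("pics/c3.png",cv2.resize(a[185:270,225:335],None,fx=7,fy=7,interpolation=cv2.INTER_CUBIC))
cv2.imwrite("pics/c4.png",cv2.resize(a[135:245,55:205],None,fx=5,fy=5,interpolation=cv2.INTER_CUBIC))
E
```

```text
(no output)
```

View pics/c1.png

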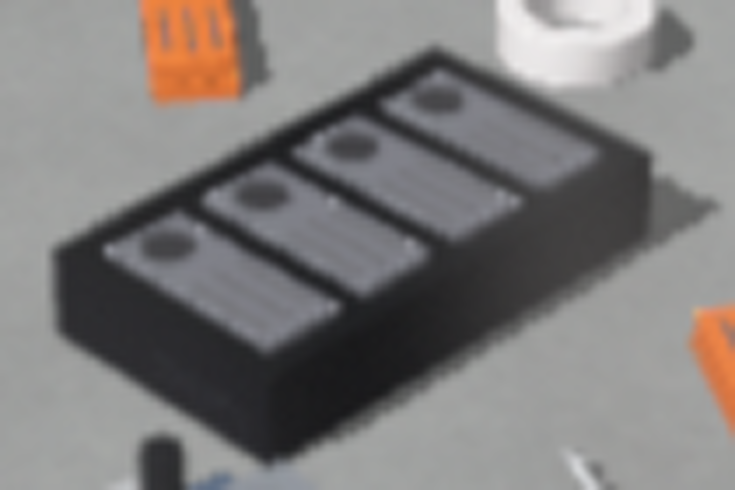

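View pics/c2.png

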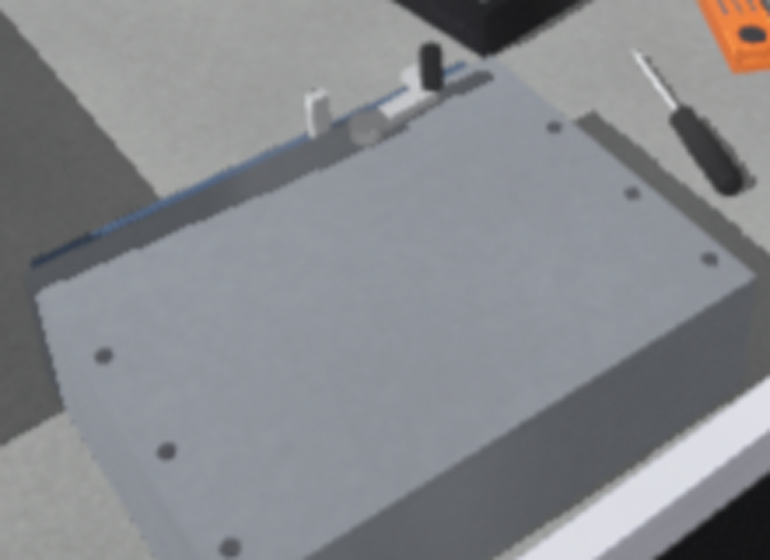

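View pics/c3.png

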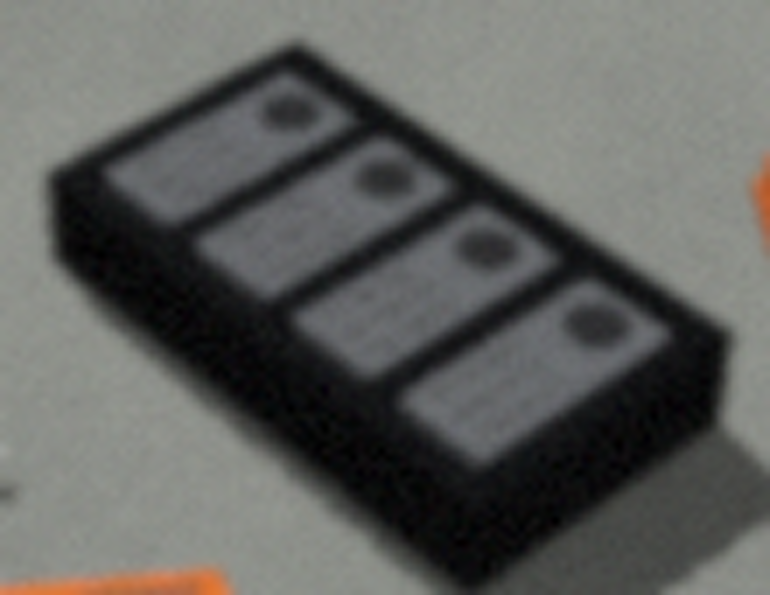

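View pics/c4.png

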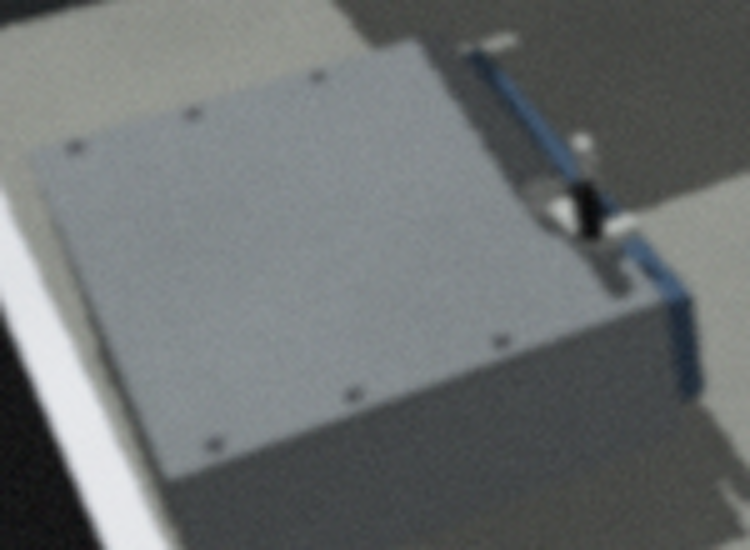

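```bash
cat > h.py <<'E'
import numpy as np, cv2
from bench import monitor, vision, robot
from scipy.spatial.transform import Rotation as Rn
def cam(n,tp=None,tr=None):
    c=vision.calibration(n); f=192/np.tan(np.radians(c['fov_y'])/2)
    if n=='wrist':
        T=np.array(c['tool_from_camera']); Rw=Rn.from_quat(tr).as_matrix()
        Rc=Rw@T[:3,:3]; o=Rw@T[:3,3]+tp
        return Rc.T,o,f,c['cx'],c['cy']
    R=np.array(c['R']); return R,-R.T@np.array(c['t']),f,c['cx'],c['cy']
def ray(C,uv):
    R,o,f,cx,cy=C; d=R.T@np.array([(uv[0]-cx)/f,(uv[1]-cy)/f,1]); return o,d/np.linalg.norm(d)
def onz(C,uv,z):
    o,d=ray(C,uv); return o+d*(z-o[2])/d[2]
def tri(L):
    A=np.zeros((3,3));b=np.zeros(3)
    for C,uv in L:
        o,d=ray(C,uv);P=np.eye(3)-np.outer(d,d);A+=P;b+=P@o
    X=np.linalg.solve(A,b)
    return X,[np.linalg.norm(np.cross(ray(C,uv)[1],X-C[1])) for C,uv in L]
def proj(C,X):
    R,o,f,cx,cy=C; p=R@(np.asarray(X)-o); return np.array([cx+f*p[0]/p[2],cy+f*p[1]/p[2]])
def st():
    s=monitor.get_state(); Rm=Rn.from_quat(s['tool_rot']).as_matrix()
    return s,Rm
E
python3 - <<'E'
from h import *
np.set_printoptions(precision=4,suppress=True)
S=cam('scene');D=cam('side')
for n,C,P in [('sc',S,[(222.9,201.4),(277.4,171.9),(307.9,187.1),(253.3,217.9)]),('si',D,[(267.9,191.4),(328.6,233.6),(293.3,253.6),(232.9,210.7)])]:
    q=np.array([onz(C,p,.052) for p in P]);print(n,q);print(q.mean(0))
    for i in range(4):
        e=q[(i+1)%4]-q[i]; print(np.linalg.norm(e),np.degrees(np.arctan2(e[1],e[0])))
print('lugtop',tri([(S,(205.6,241.3)),(D,(171.4,163))]))
print('posttop',tri([(S,(237.9,228.1)),(D,(171.6,172))]))
print('postbot',tri([(S,(238.4,240.1)),(D,(172.6,181.4))]))
for p in [(125,298.7),(330.7,293.6),(256.4,233.6)]: print('unit sc',onz(S,p,.11))
for p in [(62,166),(88.6,230.6),(138,143.4),(188,195)]: print('unit si',onz(D,p,.11))
for p in [(297,169),(337,185)]: print('sc',onz(S,p,0))
E
```

```text
sc [[0.4312 0.0415 0.052 ]
 [0.3977 0.3127 0.052 ]
 [0.545  0.3277 0.052 ]
 [0.568  0.0645 0.052 ]]
[0.4855 0.1866 0.052 ]
0.27333221673011354 97.03978927236246
0.14799627707111143 5.816325532604946
0.2641940212496814 -84.99295287182882
0.13872755700709702 -170.4216634867683
si [[0.4187 0.0546 0.052 ]
 [0.3932 0.321  0.052 ]
 [0.527  0.3254 0.052 ]
 [0.5672 0.0736 0.052 ]]
[0.4765 0.1936 0.052 ]
0.2675727001236962 95.46985828860423
0.13389027812420953 1.8666560835090564
0.2549717998720475 -80.93907289954834
0.14966915883808343 -172.73557802957245
lugtop (array([ 0.6561, -0.1667,  0.1345]), [np.float64(0.0015402904011733297), np.float64(0.0015402904011731873)])
posttop (array([ 0.6892, -0.083 ,  0.1581]), [np.float64(0.0010460851163181506), np.float64(0.0010460851163180524)])
postbot (array([ 0.6915, -0.0852,  0.1206]), [np.float64(0.002406567435344602), np.float64(0.00240656743534454)])
unit sc [ 0.6915 -0.4146  0.11  ]
unit sc [ 0.9777 -0.0239  0.11  ]
unit sc [ 0.6929 -0.0218  0.11  ]
unit si [ 0.9595 -0.4075  0.11  ]
unit si [ 0.9731 -0.0202  0.11  ]
unit si [ 0.6876 -0.4039  0.11  ]
unit si [ 0.6752 -0.0085  0.11  ]
sc [0.3637 0.4479 0.    ]
sc [0.5462 0.4834 0.    ]
```

```bash
cat >> h.py <<'E'
np.set_printoptions(precision=4,suppress=True)
def go(x,y,z,yaw=None):
    """print shift in tool cm to TCP target & turn (deg) about tool x so tool y has world heading yaw (mod 180)"""
    s,Rm=st(); d=np.array([x,y,z])-s['tool_pos']
    h=np.degrees(np.arctan2(Rm[1,1],Rm[0,1]))
    print('pos',s['tool_pos'],'yhead',round(h,2),'q',s['q'],'t',round(s['t'],2))
    print('shift tool cm',Rm.T@d*100)
    if yaw is not None:
        a=(h-yaw+90)%180-90   # turning + about tool x (down) lowers heading
        print('turn deg',a)
E
python3 - <<'E'
from h import *
s,Rm=st();print(Rm);go(0.48,0.19,0.3,96)
E
```

```text
[[-0.0006  0.2646  0.9644]
 [-0.0014  0.9644 -0.2646]
 [-1.     -0.0015 -0.0002]]
pos [0.152  0.5541 0.2306] yhead 74.66 q [ 1.1927  0.3779  0.08    1.2744 -0.      1.4605] t 0.15
shift tool cm [ -6.9087 -26.4396  41.2663]
turn deg -21.342299214862237
```

>>> {"name": "apply_moves", "arguments": {"moves": [[[-0.6,-1.8,2.4,0,0],[-0.6,-1.8,2.4,0,0],[-0.6,-1.8,2.4,0,0],[-0.6,-1.8,2.4,0,0],[-0.6,-1.8,2.4,0,0],[-0.6,-1.8,2.4,0,0],[-0.6,-1.8,2.4,0,0],[-0.6,-1.8,2.4,0,0],[-0.6,-1.8,2.4,0,0],[-0.6,-1.8,2.4,0,0]]]}}

```text
t: 0.98
tool_pos: [0.3364, 0.316, 0.2914]
tool_rot: [0.094, 0.701, -0.094, 0.701]
force: [1.1, 0.4, -1.0]
width: 0.0852
```

>>> {"name": "apply_moves", "arguments": {"moves": [[[-0.2,-1.9,2.4,0,0],[-0.2,-1.9,2.4,0,0],[-0.2,-1.9,2.4,0,0],[-0.2,-1.9,2.4,0,0],[-0.2,-1.9,2.4,0,0],[0,0,0,-5.5,0],[0,0,0,-5.5,0],[0,0,0,-5.5,0],[0,0,0,-5,0],[0,0,0,0,0]]]}}

```text
t: 1.82
tool_pos: [0.4264, 0.1938, 0.301]
tool_rot: [-0.038, 0.706, 0.038, 0.706]
force: [0.5, -0.0, -0.6]
width: 0.0851
```

```bash
python3 - <<'E'
from h import *
go(0.43,0.19,0.3,96)
cv2.imwrite("pics/w1.png",cv2.resize(vision.grab_frame('wrist')[:,:,::-1],None,fx=1.5,fy=1.5,interpolation=cv2.INTER_CUBIC))
s,_=st();np.save('w1.npy',np.r_[s['tool_pos'],s['tool_rot']])
E
```

```text
pos [0.4264 0.1938 0.301 ] yhead 96.21 q [ 0.2911  0.1492 -0.0438  1.3784  0.0001  0.1826] t 1.82
shift tool cm [ 0.1022 -0.4207  0.3143]
turn deg 0.212859057120653
```

View pics/w1.png

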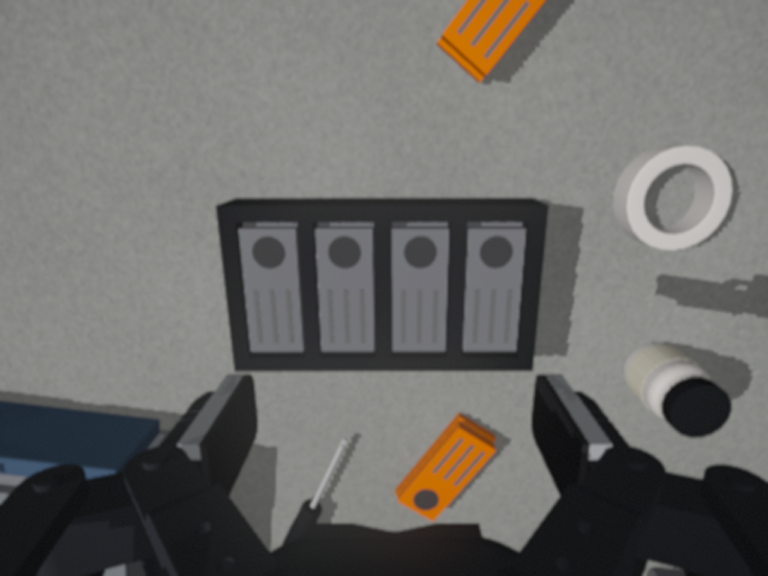

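```bash
python3 - <<'E'
from h import *
w=np.load('w1.npy');W=cam('wrist',w[:3],w[3:])
m=[onz(W,(u/1.5,v/1.5),.052) for u,v in [(269,252.5),(345,252.5),(420.5,252),(496.5,252.5)]]
f=[onz(W,(u/1.5,v/1.5),.052) for u,v in [(276.5,352),(347.5,352.5),(419,352),(491,352)]]
m=np.array(m);f=np.array(f);print(m,f,f-m)
c=[onz(W,(u/1.5,v/1.5),.052) for u,v in [(236,369),(533,369),(546,207),(219,207)]]
print(np.array(c),np.mean(c,0))
for a in (m,f): print(np.degrees(np.arctan2(*(a[3]-a[0])[[1,0]])),np.linalg.norm(a[3]-a[0]))
E
```

```text
[[0.4521 0.0896 0.052 ]
 [0.4454 0.1535 0.052 ]
 [0.4382 0.2169 0.052 ]
 [0.4319 0.2808 0.052 ]] [[0.5437 0.0988 0.052 ]
 [0.5374 0.1626 0.052 ]
 [0.5301 0.2268 0.052 ]
 [0.5233 0.2915 0.052 ]] [[0.0916 0.0092 0.    ]
 [0.0921 0.0091 0.    ]
 [0.0919 0.0099 0.    ]
 [0.0914 0.0107 0.    ]]
[[0.5647 0.0625 0.052 ]
 [0.536  0.3324 0.052 ]
 [0.3898 0.3147 0.052 ]
 [0.4181 0.0477 0.052 ]] [0.4771 0.1893 0.052 ]
96.04383983570203 0.19225693573597324
96.050615775508 0.1937443949248981
```

>>> {"name": "apply_moves", "arguments": {"moves": [[[0,-3.2,0.87,0,0],[0,-3.2,0.87,0,0],[0,-3.2,0.87,0,0],[0,-3.2,0.87,0,0],[0,-3.2,0.87,0,0],[0,-3.2,0.87,0,0],[0,-3.2,0.87,0,0],[0,-3.2,0.87,0,0],[0,-3.2,0.87,0,0],[0,-3.2,0.87,0,0]]]}}

```text
t: 2.7
tool_pos: [0.5476, -0.1162, 0.3011]
tool_rot: [-0.037, 0.706, 0.037, 0.706]
force: [0.3, -0.1, -0.4]
width: 0.0854
```

>>> {"name": "apply_moves", "arguments": {"moves": [[[0,-3.2,0.87,0,0],[0,0,0,3,0],[0,0,0,3,0],[0,0,0,0,0],[0,0,0,0,0]]]}}

```text
t: 3.12
tool_pos: [0.5594, -0.1456, 0.301]
tool_rot: [-0.001, 0.707, 0.001, 0.707]
force: [0.0, 0.2, -0.3]
width: 0.0853
```

```bash
python3 - <<'E'
from h import *
go(0.56,-0.16,0.3,90)
s,_=st();np.save('w2.npy',np.r_[s['tool_pos'],s['tool_rot']])
cv2.imwrite("pics/w2.png",cv2.resize(vision.grab_frame('wrist')[:,:,::-1],None,fx=1.5,fy=1.5,interpolation=cv2.INTER_CUBIC))
E
```

```text
pos [ 0.5594 -0.1456  0.301 ] yhead 90.15 q [-0.3644  0.3816  0.2662  1.4559  0.0001 -0.3671] t 3.12
shift tool cm [ 0.1022 -1.4446  0.0596]
turn deg 0.1537789760905639
```

View pics/w2.png

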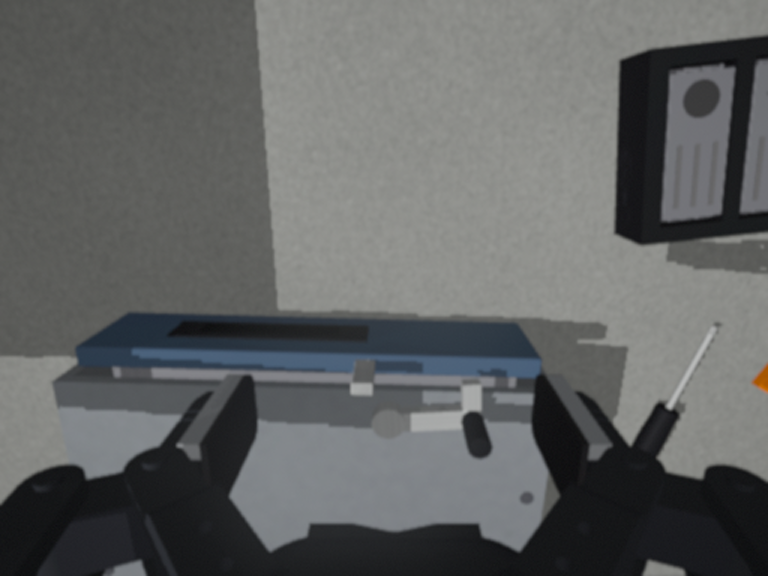

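```bash
python3 - <<'E'
from h import *
w=np.load('w2.npy');W=cam('wrist',w[:3],w[3:])
def P(u,v,z): return onz(W,(u/1.5,v/1.5),z)
print('lug',P(363,389.5,.136)); print('pivot',P(388,423,.123)); print('post top',P(481,449,.160))
print('panel front edge',P(80,347,.096),P(540,357,.096),'back',P(80,364,.096),P(540,374,.096))
print('unit edge',P(56,382,.11))
print('catch', P(472,380,.123),P(472,415,.123))
E
```

```text
lug [ 0.6567 -0.1687  0.136 ]
pivot [ 0.6933 -0.1506  0.123 ]
post top [ 0.6898 -0.085   0.16  ]
panel front edge [ 0.6418 -0.397   0.096 ] [ 0.6496 -0.0286  0.096 ] back [ 0.6568 -0.4     0.096 ] [ 0.6648 -0.0272  0.096 ]
unit edge [ 0.6655 -0.4117  0.11  ]
catch [ 0.6558 -0.0872  0.123 ] [ 0.686  -0.0857  0.123 ]
```

>>> {"name": "apply_moves", "arguments": {"moves": [[[1,-0.4,1.95,1.2,100],[1,-0.4,1.95,0,100],[1,-0.5,1.95,0,100],[1,-0.5,1.95,0,100],[1,-0.45,1.95,0,100],[2,0,0,0,100],[2,0,0,0,100],[2,0,0,0,100],[0,0,0,0,100]]], "force": 60}}

```text
t: 3.92
tool_pos: [0.6542, -0.1679, 0.1864]
tool_rot: [0.007, 0.71, -0.005, 0.704]
force: [-1.7, 0.1, -0.3]
width: 0.0519
```

```bash
python3 - <<'E'
from h import *
go(0.657,-0.168,0.11,88.8)
s,_=st();print(s['width']);np.save('w3.npy',np.r_[s['tool_pos'],s['tool_rot']])
cv2.imwrite("pics/w3.png",cv2.resize(vision.grab_frame('wrist')[:,:,::-1],None,fx=1.5,fy=1.5,interpolation=cv2.INTER_CUBIC))
E
```

```text
pos [ 0.6542 -0.1679  0.1864] yhead 89.02 q [-0.3451  0.6142  0.3463  1.311   0.0001 -0.328 ] t 3.92
shift tool cm [ 7.6381 -0.026   0.3421]
turn deg 0.21949991013828196
0.05193232469652933
```

View pics/w3.png

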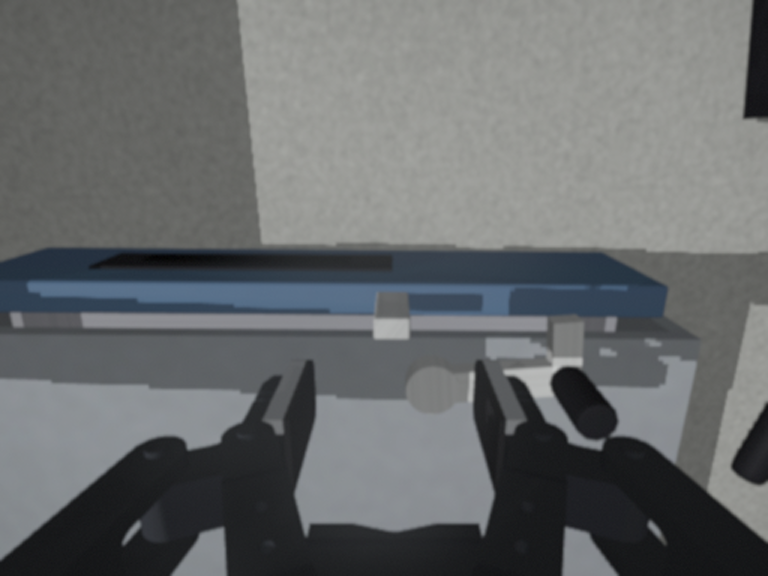

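>>> {"name": "apply_moves", "arguments": {"moves": [[[1.9,0,0.05,0,100],[1.9,0,0.05,0,100],[1.9,0,0.05,0,100],[1.9,0,0.05,0,100],[0,0,0,0,100],[0,0,0,0,255],[0,0,0,0,255],[0,0,0,0,255],[0,0,0,0,255],[0,0,0,0,255]]]}}

```text
t: 4.8
tool_pos: [0.6602, -0.169, 0.1181]
tool_rot: [0.006, 0.706, -0.006, 0.709]
force: [-0.5, 3.4, 6.3]
width: 0.014
```

>>> {"name": "apply_moves", "arguments": {"moves": [[[0,0,-0.5,0,255],[0,0,-1.5,0,255],[0,0,-2,0,255],[0,0,-2,0,255],[0,0,-2,0,255],[0,0,-2,0,255],[0,0,-2,0,255],[0,0,-2,0,255],[0,0,-2,0,255],[0,0,-2,0,255]]]}}

```text
t: 5.63
tool_pos: [0.4811, -0.1643, 0.1181]
tool_rot: [0.007, 0.704, -0.004, 0.71]
force: [4.3, 9.8, 11.6]
width: 0.0143
```

>>> {"name": "apply_moves", "arguments": {"moves": [[[0,0,-1.5,0,255],[0,0,-1,0,255],[0,0,0,0,255],[0,0,0,0,255],[0,0,0,0,255]]]}}

```text
t: 6.05
tool_pos: [0.4546, -0.1636, 0.118]
tool_rot: [0.008, 0.705, -0.005, 0.709]
force: [-2.7, 10.7, 16.7]
width: 0.0145
```

>>> {"name": "apply_moves", "arguments": {"moves": [[[0,0,0,0,100],[0,0,0,0,100],[0,0,0,0,100],[0,0,0,0,100],[-2,0,0,0,100],[-3,0,0,0,100],[-3,0,0,0,100],[-3,0,0,0,100],[-3,0,0,0,100],[-3,0,0,0,200]]]}}

```text
t: 6.88
tool_pos: [0.4533, -0.166, 0.2865]
tool_rot: [0.007, 0.707, -0.007, 0.707]
force: [1.2, -0.6, -1.0]
width: 0.0415
```

```bash
python3 - <<'E'
from h import *
uy=np.array([-.1054,.9944]);c=np.array([.4777,.1890])
s,_=st();print(s['width'],s['force']);np.save('w4.npy',np.r_[s['tool_pos'],s['tool_rot']])
go(.46,.1,.3,96)
cv2.imwrite("pics/w4.png",cv2.resize(vision.grab_frame('wrist')[:,:,::-1],None,fx=1.5,fy=1.5,interpolation=cv2.INTER_CUBIC))
cv2.imwrite("pics/s4.png",cv2.resize(vision.grab_frame('scene')[:,:,::-1],None,fx=1.5,fy=1.5,interpolation=cv2.INTER_CUBIC))
E
```

```text
0.04153458063140469 [ 1.2164 -0.624  -0.9832]
pos [ 0.4533 -0.166   0.2865] yhead 88.93 q [-0.4823  0.1788 -0.0452  1.3471 -0.0003 -0.4637] t 6.88
shift tool cm [-1.3505 26.6048  0.1769]
turn deg -7.065633719629346
```

View pics/w4.png

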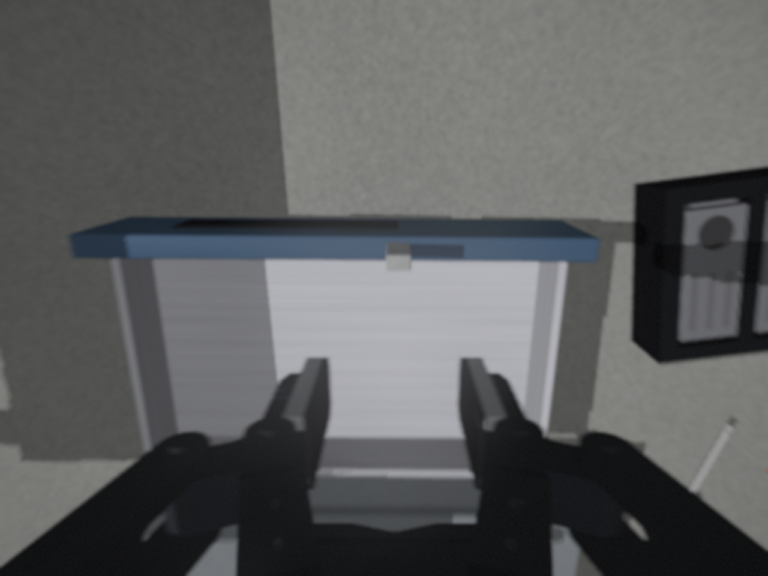

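View pics/s4.png

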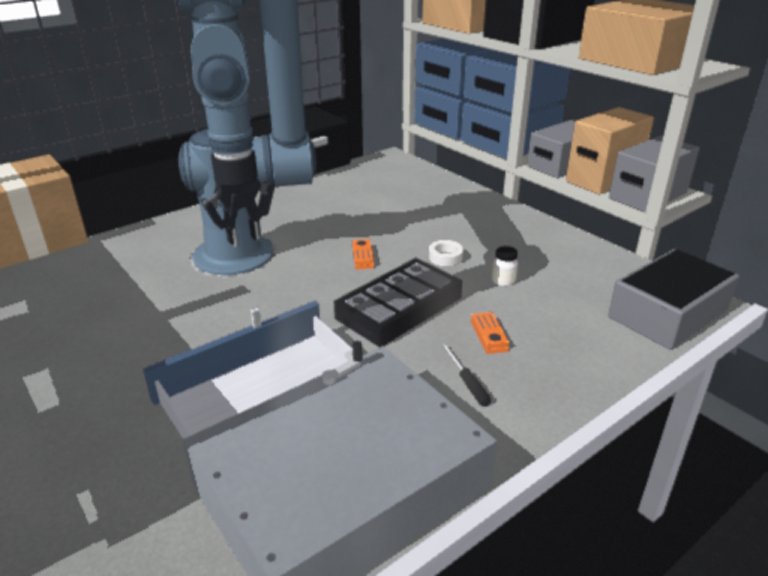

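>>> {"name": "apply_moves", "arguments": {"moves": [[[0,0,0,-7.1,255],[0,3.2,0.33,0,255],[0,3.2,0.33,0,255],[0,3.2,0.33,0,255],[0,3.2,0.33,0,255],[1,3.2,0.33,0,255],[1,3.2,0.33,0,255],[2,3.2,0.33,0,255],[3,3,0.3,0,255],[3,0,0,0,255]]]}}

```text
t: 7.82
tool_pos: [0.4529, 0.0931, 0.1848]
tool_rot: [-0.039, 0.705, 0.04, 0.707]
force: [-0.4, -0.4, -1.0]
width: -0.0003
```

>>> {"name": "apply_moves", "arguments": {"moves": [[[3,0,0,0,255],[3,0,0,0,255],[2,0,0,0,255],[0,0,0,0,255],[0,0,0,0,255]]]}}

```text
t: 8.23
tool_pos: [0.4511, 0.0887, 0.1047]
tool_rot: [-0.037, 0.708, 0.037, 0.705]
force: [0.3, 0.3, 1.2]
width: 0.0
```

```bash
python3 - <<'E'
from h import *
go(.452,.0897,.044,96)
E
```

```text
pos [0.4511 0.0887 0.1047] yhead 96.05 q [ 0.0561  0.2356 -0.4611  0.8781 -0.0002 -0.0494] t 8.23
shift tool cm [6.0672 0.0913 0.1215]
turn deg 0.04769158205520796
```

>>> {"name": "apply_moves", "arguments": {"moves": [[[2,0.1,-0.2,0,255],[2,0,0,0,255],[0.7,0,0,0,255],[0.7,0,0,0,255],[0.7,0,0,0,255],[0,0,0,0,255],[0,0,0,0,255]]]}}

```text
t: 8.82
tool_pos: [0.4512, 0.0897, 0.0454]
tool_rot: [-0.037, 0.706, 0.037, 0.706]
force: [0.3, 0.1, 0.4]
width: 0.0
```

>>> {"name": "apply_moves", "arguments": {"moves": [[[-2,0,0,0,255],[-4,0,0,0,255],[0,0,0,0,255]]]}}

```text
t: 9.07
tool_pos: [0.4553, 0.09, 0.1113]
tool_rot: [-0.037, 0.703, 0.037, 0.71]
force: [0.6, 0.2, -0.2]
width: -0.0001
```

```bash
python3 - <<'E'
from h import *
go(.4453,.1534,.044,96)
cv2.imwrite("pics/w5.png",cv2.resize(vision.grab_frame('wrist')[:,:,::-1],None,fx=1.5,fy=1.5,interpolation=cv2.INTER_CUBIC))
E
```

```text
pos [0.4553 0.09   0.1113] yhead 96.06 q [ 0.0583  0.2253 -0.4554  0.8799  0.0001 -0.0474] t 9.07
shift tool cm [ 6.7254  6.4104 -0.3912]
turn deg 0.06078268931524633
```

View pics/w5.png

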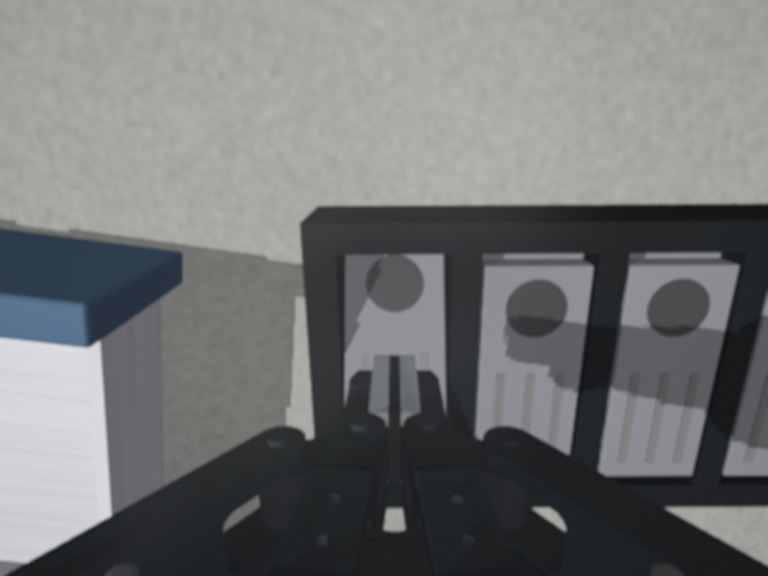

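>>> {"name": "apply_moves", "arguments": {"moves": [[[-0.5,0,1.9,0,70],[0,0,1.9,0,70],[0,0,1.9,0,70],[0,0,1.9,0,70],[0,0,0,0,70],[0,0,0,0,70],[0,0,0,0,70]]]}}

```text
t: 9.7
tool_pos: [0.5251, 0.0977, 0.1095]
tool_rot: [-0.037, 0.707, 0.037, 0.706]
force: [-0.4, 0.6, -0.3]
width: 0.0621
```

```bash
python3 - <<'E'
from h import *
go(.5276,.0977,.056,96)
s,_=st();print(s['width'])
cv2.imwrite("pics/w6.png",cv2.resize(vision.grab_frame('wrist')[:,:,::-1],None,fx=1.5,fy=1.5,interpolation=cv2.INTER_CUBIC))
E
```

```text
pos [0.5251 0.0977 0.1095] yhead 96.06 q [ 0.0651  0.3653 -0.2625  0.9447  0.0001 -0.0407] t 9.7
shift tool cm [ 5.3492 -0.0261  0.2561]
turn deg 0.060602156863524215
0.0620788215339968
```

View pics/w6.png

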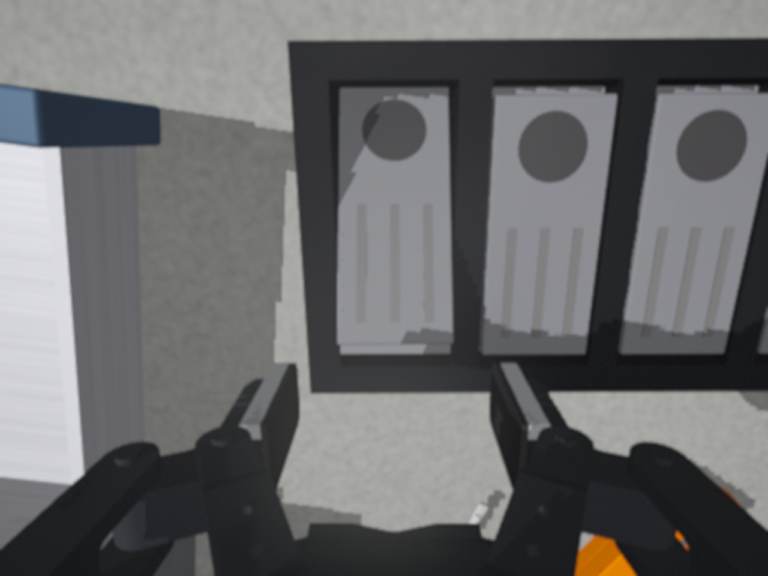

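```bash
python3 - <<'E'
from h import *
s,_=st();W=cam('wrist',s['tool_pos'],s['tool_rot'])
c=np.array([.4777,.1890]);ux=np.array([.9944,.1054]);uy=np.array([-.1054,.9944])
for p,z in [((396,345),.074),((396,354),.0626),((336,345),.074),((453,345),.074)]:
    X=onz(W,(p[0]/1.5,p[1]/1.5),z); d=X[:2]-c; print(X,d@ux,d@uy)
E
```

```text
[0.5283 0.0981 0.074 ] 0.040692947512182116 -0.09575378732497641
[0.5376 0.0991 0.0626] 0.05011235732277513 -0.09569354458383933
[0.5309 0.0736 0.074 ] 0.04069848664626184 -0.12030898155310482
[0.5258 0.1213 0.074 ] 0.04068768576334448 -0.07242825253419391
```

>>> {"name": "apply_moves", "arguments": {"moves": [[[1.8,0,0,0,70],[1.8,0,0,0,70],[1.2,0,-0.1,0,70],[0.5,0,0,0,70],[0,0,0,0,70],[0,0,0,0,255],[0,0,0,0,255],[0,0,0,0,255],[0,0,0,0,255],[0,0,0,0,255]]], "force": 60}}

```text
t: 10.58
tool_pos: [0.5256, 0.0977, 0.0575]
tool_rot: [-0.037, 0.706, 0.037, 0.706]
force: [-0.7, -0.4, 2.0]
width: 0.0458
```

>>> {"name": "apply_moves", "arguments": {"moves": [[[-0.5,0,0,0,255],[-1.5,0,0,0,255],[-2,0,0,0,255],[-2.5,0,0,0,255],[-2.5,0,0,0,255],[-2.5,0,0,0,255],[-2,0,0,0,255],[-1,0,0,0,255],[0,0,0,0,255],[0,0,0,0,255]]]}}

```text
t: 11.42
tool_pos: [0.5256, 0.0977, 0.2017]
tool_rot: [-0.037, 0.706, 0.037, 0.706]
force: [0.7, -0.4, -2.3]
width: 0.0462
```

```bash
python3 - <<'E'
from h import *
go(.587,-.3295,.20,88.7)
s,_=st();print(s['width'],s['force'])
cv2.imwrite("pics/w7.png",vision.grab_frame('wrist')[:,:,::-1])
E
```

```text
pos [0.5256 0.0977 0.2017] yhead 96.06 q [ 0.065   0.3045 -0.1003  1.1654  0.0001 -0.0408] t 11.42
shift tool cm [  0.1634 -43.1256   1.603 ]
turn deg 7.356742852094243
0.04624818038806091 [ 0.6649 -0.4399 -2.3271]
```

View pics/w7.png

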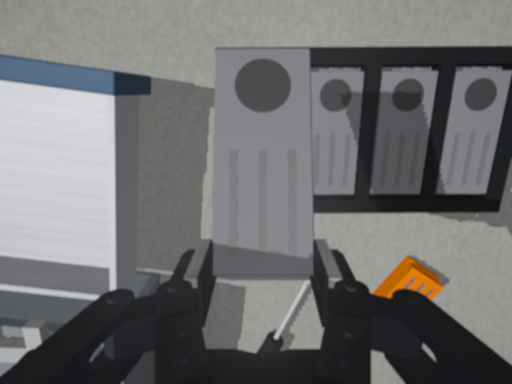

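>>> {"name": "apply_moves", "arguments": {"moves": [[[0,-1.3,0.1,0,255],[0,-2.6,0.1,0,255],[0,-2.6,0.1,0,255],[0,-2.6,0.1,0,255],[0,-2.6,0.1,0,255],[0,-2.6,0.1,0,255],[0,-2.6,0.1,0,255],[0,-2.6,0.1,0,255],[0,-2.6,0.1,0,255],[0,-2.6,0.1,0,255]]]}}

```text
t: 12.3
tool_pos: [0.5601, -0.1487, 0.1999]
tool_rot: [-0.037, 0.707, 0.038, 0.705]
force: [1.3, 0.0, -2.8]
width: 0.0463
```

>>> {"name": "apply_moves", "arguments": {"moves": [[[0,-2.6,0.1,0,255],[0,-2.6,0.1,0,255],[0,-2.6,0.1,0,255],[0,-2.6,0.1,0,255],[0,-2.6,0.1,0,255],[0,-2.6,0.1,0,255],[0,-1.9,0.1,0,255],[0,-0.9,0,3.7,255],[0,0,0,3.6,255],[0,0,0,0,255]]]}}

```text
t: 13.13
tool_pos: [0.5864, -0.3303, 0.1993]
tool_rot: [0.009, 0.708, -0.008, 0.706]
force: [0.5, 1.0, -1.9]
width: 0.0464
```

```bash
python3 - <<'E'
from h import *
go(.587,-.3295,.06,88.7)
s,_=st();print(s['width'],s['force'])
cv2.imwrite("pics/w8.png",vision.grab_frame('wrist')[:,:,::-1])
E
```

```text
pos [ 0.5864 -0.3303  0.1993] yhead 88.6 q [-0.6072  0.6021  0.3585  1.3309 -0.0001 -0.5827] t 13.13
shift tool cm [13.9267  0.0577  0.1058]
turn deg -0.10256605205464098
0.046372143862219876 [ 0.4969  1.0292 -1.9215]
```

View pics/w8.png

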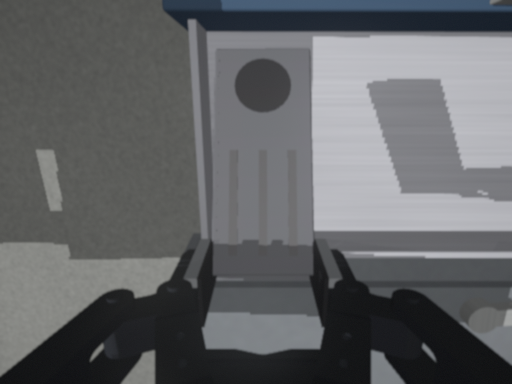

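>>> {"name": "apply_moves", "arguments": {"moves": [[[3,0,0,0,255],[3,0,0,0,255],[3,0,0,0,255],[2,0,0,0,255],[1,0,0,0,255],[0,0,0,0,255],[0,0,0,0,255]]]}}

```text
t: 13.77
tool_pos: [0.5874, -0.3288, 0.0818]
tool_rot: [0.008, 0.707, -0.007, 0.707]
force: [-0.8, 0.6, -2.1]
width: 0.0461
```

>>> {"name": "apply_moves", "arguments": {"moves": [[[1,0,0,0,255],[1,0,0,0,255],[1,0,0,0,255],[0.8,0,0,0,255],[0,0,0,0,255]]], "force": 20}}

```text
t: 14.18
tool_pos: [0.5883, -0.3296, 0.0435]
tool_rot: [0.007, 0.707, -0.008, 0.707]
force: [2.8, -0.9, 3.5]
width: 0.0461
```

Contact made; open gently and rise.

>>> {"name": "apply_moves", "arguments": {"moves": [[[0.3,0,0,0,255],[0,0,0,0,70],[0,0,0,0,70],[0,0,0,0,70],[0,0,0,0,70],[-2,0,0,0,70],[-3,0,0,0,70],[-4,0,0,0,70],[-4,0,0,0,70],[-3,0,0,0,255]]]}}

```text
t: 15.02
tool_pos: [0.5878, -0.3294, 0.2043]
tool_rot: [0.007, 0.706, -0.008, 0.708]
force: [0.8, -0.9, 0.3]
width: 0.0511
```

```bash
python3 - <<'E'
from h import *
go(.4453,.1534,.20,96)
s,_=st();print(s['width'],s['force'])
cv2.imwrite("pics/w9.png",vision.grab_frame('wrist')[:,:,::-1])
E
```

```text
pos [ 0.5878 -0.3294  0.2043] yhead 88.75 q [-0.6049  0.597   0.3625  1.3342  0.     -0.5831] t 15.02
shift tool cm [  0.345   47.9538 -15.2948]
turn deg -7.249354373250725
0.05110097076073336 [ 0.7961 -0.8655  0.3394]
```

View pics/w9.png

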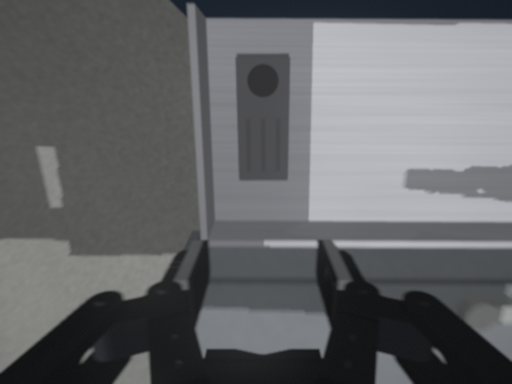

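>>> {"name": "apply_moves", "arguments": {"moves": [[[0,3.2,-1.03,0,255],[0,3.2,-1.03,0,255],[0,3.2,-1.03,0,255],[0,3.2,-1.03,0,255],[0,3.2,-1.03,0,255],[0,3.2,-1.03,0,255],[0,3.2,-1.03,0,255],[0,3.2,-1.03,0,255],[0,3.2,-1.03,0,255],[0,3.2,-1.03,0,255]]]}}

```text
t: 15.9
tool_pos: [0.4904, -0.0056, 0.2006]
tool_rot: [0.008, 0.707, -0.008, 0.707]
force: [1.1, -0.2, -0.6]
width: -0.0005
```

>>> {"name": "apply_moves", "arguments": {"moves": [[[0,3.2,-1.03,0,255],[0,3.2,-1.03,0,255],[0,3.2,-1.03,0,255],[0,3.2,-1.03,0,255],[0,3.2,-1.03,-3.6,255],[0,0,0,-3.6,255],[3.5,0,0,0,255],[3.5,0,0,0,255],[3.5,0,0,0,255],[0,0,0,0,255]]]}}

```text
t: 16.73
tool_pos: [0.4376, 0.153, 0.0899]
tool_rot: [-0.037, 0.71, 0.036, 0.702]
force: [-1.2, -0.9, -1.2]
width: 0.0
```

```bash
python3 - <<'E'
from h import *
go(.4423,.1531,.044,96)
E
```

```text
pos [0.4376 0.153  0.0899] yhead 95.97 q [ 0.1993  0.2644 -0.4654  0.853  -0.      0.0951] t 16.73
shift tool cm [ 4.5873 -0.0291  0.5267]
turn deg -0.028168109682539466
```

>>> {"name": "apply_moves", "arguments": {"moves": [[[0,0,0,0,255],[0,0,0,0,255],[0,0,0,0,255]]]}}

```text
t: 16.98
tool_pos: [0.4457, 0.1544, 0.0982]
tool_rot: [-0.036, 0.705, 0.037, 0.708]
force: [-0.7, -1.1, 0.6]
width: -0.0003
```

```bash
python3 - <<'E'
from h import *
go(.4423,.1531,.044,96)
E
```

```text
pos [0.4457 0.1544 0.0982] yhead 95.94 q [ 0.1988  0.2574 -0.4505  0.8588  0.0001  0.0951] t 16.98
shift tool cm [ 5.4198 -0.0935 -0.3723]
turn deg -0.05779531837234231
```

>>> {"name": "apply_moves", "arguments": {"moves": [[[2,0,-0.2,0,255],[1.4,0,0,0,255],[0.7,0,0,0,255],[0.7,0,0,0,255],[0.7,0,0,0,255],[0,0,0,0,255],[-1,0,0,0,255],[-2,0,0,0,255],[-2,0,0,0,255],[-1,0,0,0,255]]]}}

```text
t: 17.82
tool_pos: [0.4435, 0.1542, 0.1036]
tool_rot: [-0.036, 0.705, 0.037, 0.708]
force: [0.7, 0.2, 0.0]
width: -0.0002
```

>>> {"name": "apply_moves", "arguments": {"moves": [[[0,0,2,0,70],[0,0,2,0,70],[0,0,2,0,70],[0,0,1.3,0,70],[0,0,0,0,70],[0,0,0,0,70],[0,0,0,0,70]]]}}

```text
t: 18.4
tool_pos: [0.5135, 0.1614, 0.1009]
tool_rot: [-0.037, 0.706, 0.037, 0.706]
force: [-0.4, -1.1, -1.3]
width: 0.0618
```

```bash
python3 - <<'E'
from h import *
c=np.array([.4777,.1890]);ux=np.array([.9944,.1054]);uy=np.array([-.1054,.9944])
t=c-.032*uy+.036*ux;print(t)
go(t[0],t[1],.057,96)
s,_=st();print(s['width'])
cv2.imwrite("pics/w10.png",vision.grab_frame('wrist')[:,:,::-1])
E
```

```text
[0.5169 0.161 ]
pos [0.5135 0.1614 0.1009] yhead 95.96 q [ 0.1865  0.3796 -0.2651  0.9268  0.0002  0.0825] t 18.4
shift tool cm [ 4.3929 -0.0752  0.3361]
turn deg -0.041467281708264636
0.06178716028285539
```

View pics/w10.png

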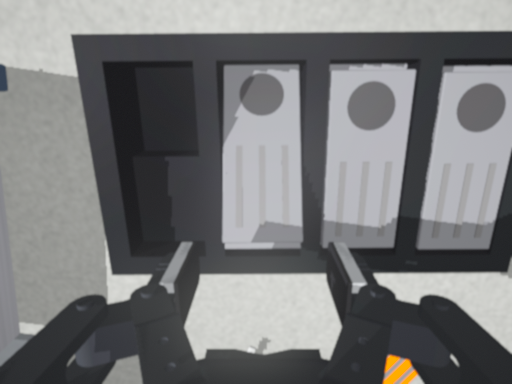

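Case 2 is tipped. Grip and lift.

>>> {"name": "apply_moves", "arguments": {"moves": [[[1.5,0,0.2,0,70],[1.5,0,0.1,0,70],[1,0,0,0,70],[0.4,0,0,0,70],[0,0,0,0,70],[0,0,0,0,255],[0,0,0,0,255],[0,0,0,0,255],[0,0,0,0,255],[0,0,0,0,255]]], "force": 60}}

```text
t: 19.28
tool_pos: [0.5174, 0.1618, 0.0574]
tool_rot: [-0.037, 0.706, 0.037, 0.706]
force: [-2.0, 0.3, 1.7]
width: 0.046
```

>>> {"name": "apply_moves", "arguments": {"moves": [[[-0.5,0,0,0,255],[-1.5,0,0,0,255],[-2,0,0,0,255],[-2.5,0,0,0,255],[-2.5,0,0,0,255],[-2.5,0,0,0,255],[-2,0,0,0,255],[-1,0,0,0,255],[0,0,0,0,255]]]}}

```text
t: 20.03
tool_pos: [0.5192, 0.1621, 0.2046]
tool_rot: [-0.036, 0.704, 0.037, 0.708]
force: [0.9, -0.3, -2.8]
width: 0.0463
```

```bash
python3 - <<'E'
from h import *
go(.589,-.2495,.20,88.7)
s,_=st();print(s['width'],s['force'])
E
```

```text
pos [0.5192 0.1621 0.2046] yhead 95.95 q [ 0.186   0.3175 -0.0744  1.1734  0.      0.082 ] t 20.03
shift tool cm [  0.4577 -41.6618   2.6716]
turn deg 7.253420680997422
0.04625153303659034 [ 0.91   -0.2891 -2.7731]
```

>>> {"name": "apply_moves", "arguments": {"moves": [[[0,-1.3,0.1,0,255],[0,-2.6,0.17,0,255],[0,-2.6,0.17,0,255],[0,-2.6,0.17,0,255],[0,-2.6,0.17,0,255],[0,-2.6,0.17,0,255],[0,-2.6,0.17,0,255],[0,-2.6,0.17,0,255],[0,-2.6,0.17,0,255],[0,-2.6,0.17,0,255]]]}}

```text
t: 20.87
tool_pos: [0.5577, -0.084, 0.1996]
tool_rot: [-0.036, 0.707, 0.037, 0.705]
force: [0.3, -0.1, -1.7]
width: 0.0463
```

>>> {"name": "apply_moves", "arguments": {"moves": [[[0,-2.6,0.17,0,255],[0,-2.6,0.17,0,255],[0,-2.6,0.17,0,255],[0,-2.6,0.17,0,255],[0,-2.6,0.17,0,255],[0,-2.6,0.17,0,255],[0,-1.4,0.17,3.6,255],[0,0,0,3.6,255],[0,0,0,0,255],[0,0,0,0,255]]]}}

```text
t: 21.7
tool_pos: [0.5873, -0.2502, 0.1997]
tool_rot: [0.008, 0.708, -0.007, 0.706]
force: [0.2, 0.1, -1.9]
width: 0.0462
```

```bash
python3 - <<'E'
from h import *
go(.589,-.2495,.04,88.7)
s,_=st();print(s['width'],s['force'])
cv2.imwrite("pics/w11.png",vision.grab_frame('wrist')[:,:,::-1])
E
```

```text
pos [ 0.5873 -0.2502  0.1997] yhead 88.8 q [-0.5021  0.5233  0.2271  1.2782  0.0001 -0.4812] t 21.7
shift tool cm [15.9745  0.0476  0.2181]
turn deg 0.10381838765351858
0.04615390857193354 [ 0.1955  0.1452 -1.9346]
```

View pics/w11.png

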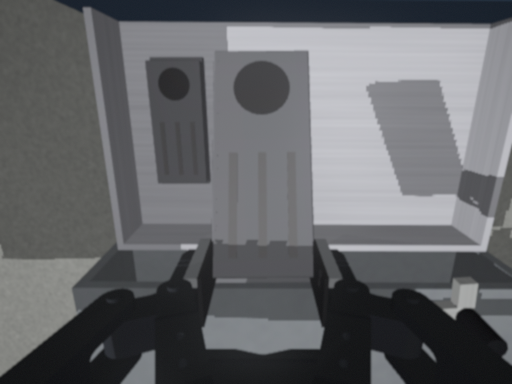

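>>> {"name": "apply_moves", "arguments": {"moves": [[[3,0,0,0,255],[3,0,0,0,255],[3,0,0,0,255],[2,0,0,0,255],[1,0,0,0,255],[0,0,0,0,255]]]}}

```text
t: 22.25
tool_pos: [0.5862, -0.2482, 0.0787]
tool_rot: [0.008, 0.709, -0.006, 0.705]
force: [-0.4, 0.5, -1.5]
width: 0.0459
```

>>> {"name": "apply_moves", "arguments": {"moves": [[[1,0,0,0,255],[1,0,0,0,255],[1,0,0,0,255],[1.1,0,0,0,255],[0,0,0,0,255]]], "force": 20}}

```text
t: 22.67
tool_pos: [0.5913, -0.2513, 0.0422]
tool_rot: [0.006, 0.705, -0.008, 0.709]
force: [3.8, -0.7, 2.9]
width: 0.0462
```

>>> {"name": "apply_moves", "arguments": {"moves": [[[0,0,0,0,70],[0,0,0,0,70],[0,0,0,0,70],[0,0,0,0,70],[-2,0,0,0,70],[-3,0,0,0,70],[-4,0,0,0,70],[-4,0,0,0,70],[-3,0,0,0,255],[0,0,0,0,255]]]}}

```text
t: 23.5
tool_pos: [0.5918, -0.2519, 0.2093]
tool_rot: [0.006, 0.703, -0.01, 0.711]
force: [1.0, -1.0, 0.5]
width: 0.0388
```

```bash
python3 - <<'E'
from h import *
go(.4355,.2167,.20,96)
s,_=st();print(s['width'],s['force'])
cv2.imwrite("pics/w12.png",vision.grab_frame('wrist')[:,:,::-1])
E
```

```text
pos [ 0.5918 -0.2519  0.2093] yhead 88.75 q [-0.501   0.5158  0.2391  1.2814 -0.     -0.4793] t 23.5
shift tool cm [  0.4637  46.5173 -16.6537]
turn deg -7.24707947420373
0.038778150752814815 [ 1.0081 -1.0257  0.4552]
```

View pics/w12.png

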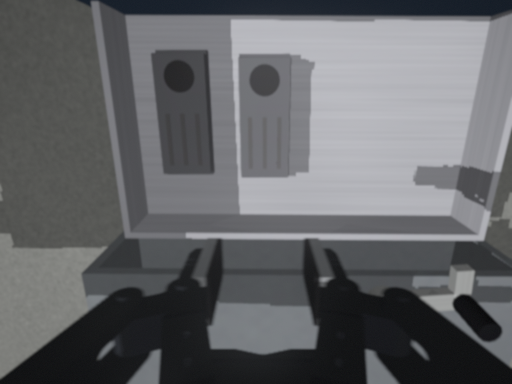

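>>> {"name": "apply_moves", "arguments": {"moves": [[[0,3.1,-1.09,0,255],[0,3.1,-1.09,0,255],[0,3.1,-1.09,0,255],[0,3.1,-1.09,0,255],[0,3.1,-1.09,0,255],[0,3.1,-1.09,0,255],[0,3.1,-1.09,0,255],[0,3.1,-1.09,0,255],[0,3.1,-1.09,0,255],[0,3.1,-1.09,0,255]]]}}

```text
t: 24.38
tool_pos: [0.4843, 0.0635, 0.1994]
tool_rot: [0.008, 0.708, -0.008, 0.706]
force: [1.2, 0.3, 0.2]
width: -0.0001
```

>>> {"name": "apply_moves", "arguments": {"moves": [[[0,3.1,-1.09,0,255],[0,3.1,-1.09,0,255],[0,3.1,-1.09,0,255],[0,3.1,-1.09,0,255],[0,3.1,-1.09,-3.6,255],[2,0,0,-3.6,255],[3.5,0,0,0,255],[3,0,0,0,255],[1.5,0,0,0,255],[0,0,0,0,255]]]}}

```text
t: 25.22
tool_pos: [0.4303, 0.2168, 0.0959]
tool_rot: [-0.038, 0.71, 0.036, 0.703]
force: [-0.7, -1.0, -0.1]
width: -0.0001
```

>>> {"name": "apply_moves", "arguments": {"moves": [[[0,0,0,0,255],[0,0,0,0,255],[0,0,0,0,255]]]}}

```text
t: 25.47
tool_pos: [0.4363, 0.2187, 0.1022]
tool_rot: [-0.036, 0.705, 0.037, 0.707]
force: [-0.0, 0.5, 0.3]
width: -0.0001
```

```bash
python3 - <<'E'
from h import *
go(.4355,.2167,.044,96)
cv2.imwrite("pics/w13.png",vision.grab_frame('wrist')[:,:,::-1])
E
```

```text
pos [0.4363 0.2187 0.1022] yhead 95.94 q [ 0.3345  0.2845 -0.401   0.8827  0.0001  0.2307] t 25.47
shift tool cm [ 5.8194 -0.1903 -0.1176]
turn deg -0.055845211449110366
```

View pics/w13.png

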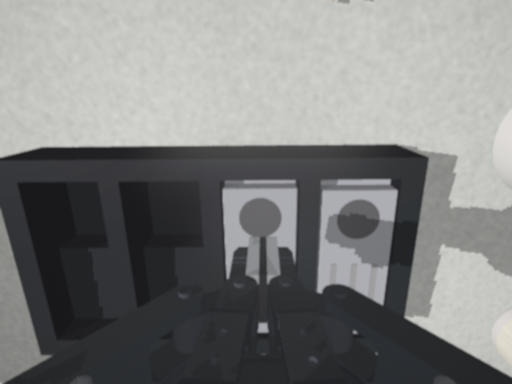

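>>> {"name": "apply_moves", "arguments": {"moves": [[[2,-0.2,-0.1,0,255],[1.8,0,0,0,255],[0.7,0,0,0,255],[0.7,0,0,0,255],[0.7,0,0,0,255],[0,0,0,0,255],[-1,0,0,0,255],[-2,0,0,0,255],[-2,0,0,0,255],[-1,0,0,0,255]]]}}

```text
t: 26.35
tool_pos: [0.4361, 0.2169, 0.1048]
tool_rot: [-0.036, 0.705, 0.037, 0.707]
force: [0.2, 0.5, -0.3]
width: -0.0003
```

>>> {"name": "apply_moves", "arguments": {"moves": [[[0,0,2,0,70],[0,0,2,0,70],[0,0,2,0,70],[0,0,1.4,0,70],[0,0,0,0,70],[0,0,0,0,70],[0,0,0,0,70]]]}}

```text
t: 26.93
tool_pos: [0.5073, 0.2239, 0.1021]
tool_rot: [-0.037, 0.706, 0.037, 0.706]
force: [-0.9, -0.7, -0.7]
width: 0.0616
```

```bash
python3 - <<'E'
from h import *
c=np.array([.4777,.1890]);ux=np.array([.9944,.1054]);uy=np.array([-.1054,.9944])
t=c+.032*uy+.036*ux;print(t)
go(t[0],t[1],.057,96)
s,_=st();print(s['width'])
cv2.imwrite("pics/w14.png",vision.grab_frame('wrist')[:,:,::-1])
E
```

```text
[0.5101 0.2246]
pos [0.5073 0.2239 0.1021] yhead 95.96 q [ 0.3011  0.4082 -0.2178  0.9454  0.0002  0.1971] t 26.93
shift tool cm [4.5099 0.041  0.2889]
turn deg -0.03631528540326201
0.061584266834759864
```

View pics/w14.png

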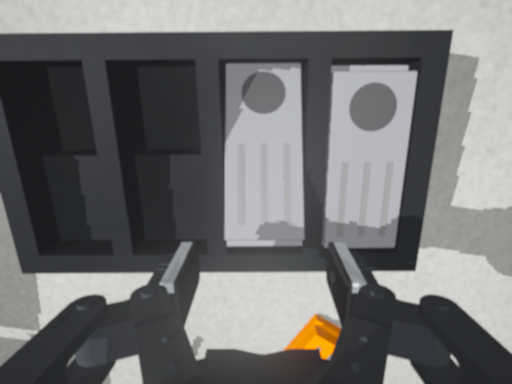

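>>> {"name": "apply_moves", "arguments": {"moves": [[[1.5,0,0.2,0,70],[1.5,0,0.1,0,70],[1,0,0,0,70],[0.5,0,0,0,70],[0,0,0,0,70],[0,0,0,0,255],[0,0,0,0,255],[0,0,0,0,255],[0,0,0,0,255],[0,0,0,0,255]]], "force": 60}}

```text
t: 27.82
tool_pos: [0.5112, 0.2244, 0.0575]
tool_rot: [-0.037, 0.706, 0.037, 0.706]
force: [-0.5, 0.0, 2.5]
width: 0.0456
```

>>> {"name": "apply_moves", "arguments": {"moves": [[[-0.5,0,0,0,255],[-1.5,0,0,0,255],[-2,0,0,0,255],[-2.5,0,0,0,255],[-2.5,0,0,0,255],[-2.5,0,0,0,255],[-2,0,0,0,255],[-1,0,0,0,255],[0,0,0,0,255]]]}}

```text
t: 28.57
tool_pos: [0.5128, 0.2248, 0.2046]
tool_rot: [-0.036, 0.704, 0.037, 0.708]
force: [0.9, -0.4, -2.4]
width: 0.0463
```

```bash
python3 - <<'E'
from h import *
go(.59,-.1695,.20,88.7)
s,_=st();print(s['width'],s['force'])
E
```

```text
pos [0.5128 0.2248 0.2046] yhead 95.96 q [ 0.2998  0.3497 -0.0285  1.1873  0.      0.1959] t 28.57
shift tool cm [  0.4406 -40.0185   3.5851]
turn deg 7.256434561111632
0.04626412674728623 [ 0.8993 -0.3949 -2.4061]
```

>>> {"name": "apply_moves", "arguments": {"moves": [[[0,-1.3,0.2,0,255],[0,-2.6,0.23,0,255],[0,-2.6,0.23,0,255],[0,-2.6,0.23,0,255],[0,-2.6,0.23,0,255],[0,-2.6,0.23,0,255],[0,-2.6,0.23,0,255],[0,-2.6,0.23,0,255],[0,-2.6,0.23,0,255],[0,-2.6,0.23,0,255]]]}}

```text
t: 29.4
tool_pos: [0.5579, -0.021, 0.1996]
tool_rot: [-0.036, 0.707, 0.037, 0.705]
force: [0.3, -0.4, -1.1]
width: 0.0459
```

>>> {"name": "apply_moves", "arguments": {"moves": [[[0,-2.6,0.23,0,255],[0,-2.6,0.23,0,255],[0,-2.6,0.23,0,255],[0,-2.6,0.23,0,255],[0,-2.6,0.23,0,255],[0,-2.3,0.23,3.6,255],[0,0,0,3.6,255],[0,0,0,0,255],[0,0,0,0,255],[0,0,0,0,255]]]}}

```text
t: 30.23
tool_pos: [0.5879, -0.1693, 0.2006]
tool_rot: [0.007, 0.708, -0.007, 0.706]
force: [-0.3, -0.5, -1.5]
width: 0.0465
```

```bash
python3 - <<'E'
from h import *
go(.59,-.1695,.04,88.7)
s,_=st();print(s['width'],s['force'])
cv2.imwrite("pics/w15.png",vision.grab_frame('wrist')[:,:,::-1])
E
```

```text
pos [ 0.5879 -0.1693  0.2006] yhead 88.85 q [-0.3841  0.4647  0.1351  1.2436  0.0002 -0.3641] t 30.23
shift tool cm [16.0625 -0.0331  0.2504]
turn deg 0.1522160285001064
0.04650849933608231 [-0.2514 -0.4623 -1.5251]
```

View pics/w15.png

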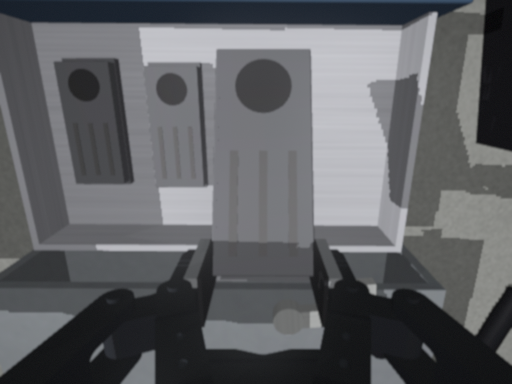

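>>> {"name": "apply_moves", "arguments": {"moves": [[[3,0,0,0,255],[3,0,0,0,255],[3,0,0,0,255],[2,0,0,0,255],[1,0,0,0,255],[0,0,0,0,255]]]}}

```text
t: 30.78
tool_pos: [0.5865, -0.1682, 0.0791]
tool_rot: [0.008, 0.709, -0.006, 0.705]
force: [-0.1, 0.9, -1.6]
width: 0.046
```

>>> {"name": "apply_moves", "arguments": {"moves": [[[1,0,0,0,255],[1,0,0,0,255],[1,0,0,0,255],[1.1,0,0,0,255],[0,0,0,0,255]]], "force": 20}}

```text
t: 31.2
tool_pos: [0.5914, -0.1707, 0.0419]
tool_rot: [0.007, 0.705, -0.008, 0.709]
force: [2.5, -0.8, 4.0]
width: 0.0462
```

>>> {"name": "apply_moves", "arguments": {"moves": [[[0,0,0,0,70],[0,0,0,0,70],[0,0,0,0,70],[0,0,0,0,70],[-2,0,0,0,70],[-3,0,0,0,70],[-4,0,0,0,70],[-4,0,0,0,70],[-3,0,0,0,255],[0,0,0,0,255]]]}}

```text
t: 32.03
tool_pos: [0.5923, -0.1712, 0.209]
tool_rot: [0.006, 0.703, -0.009, 0.711]
force: [1.3, -0.6, -0.0]
width: 0.0388
```

```bash
python3 - <<'E'
from h import *
go(.4288,.2804,.20,96)
s,_=st();print(s['width'],s['force'])
cv2.imwrite("pics/w16.png",vision.grab_frame('wrist')[:,:,::-1])
E
```

```text
pos [ 0.5923 -0.1712  0.209 ] yhead 88.75 q [-0.3843  0.4584  0.1466  1.2465  0.0001 -0.3626] t 32.03
shift tool cm [  0.4986  44.8014 -17.338 ]
turn deg -7.246224866868033
0.03884484926837762 [ 1.2933 -0.5579 -0.0123]
```

View pics/w16.png

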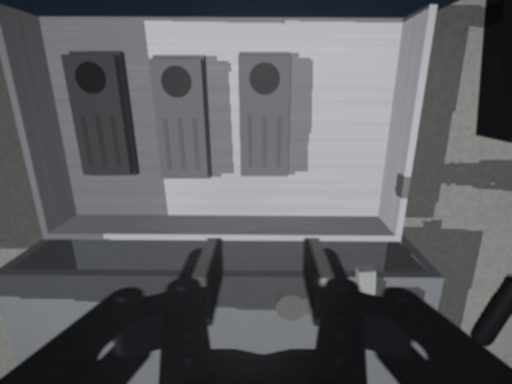

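>>> {"name": "apply_moves", "arguments": {"moves": [[[0,3,-1.14,0,255],[0,3,-1.14,0,255],[0,3,-1.14,0,255],[0,3,-1.14,0,255],[0,3,-1.14,0,255],[0,3,-1.14,0,255],[0,3,-1.14,0,255],[0,3,-1.14,0,255],[0,3,-1.14,0,255],[0,3,-1.14,0,255]]]}}

```text
t: 32.92
tool_pos: [0.4793, 0.1337, 0.1994]
tool_rot: [0.008, 0.708, -0.008, 0.706]
force: [0.2, 0.0, 0.5]
width: 0.0005
```

>>> {"name": "apply_moves", "arguments": {"moves": [[[0,3,-1.14,0,255],[0,3,-1.14,0,255],[0,3,-1.14,0,255],[0,3,-1.14,0,255],[0,2.8,-1.14,-3.6,255],[2,0,0,-3.6,255],[3.5,0,0,0,255],[3,0,0,0,255],[1.5,0,0,0,255],[0,0,0,0,255]]]}}

```text
t: 33.75
tool_pos: [0.423, 0.2797, 0.0957]
tool_rot: [-0.038, 0.71, 0.035, 0.703]
force: [-0.3, -0.8, 0.3]
width: 0.0001
```

>>> {"name": "apply_moves", "arguments": {"moves": [[[0,0,0,0,255],[0,0,0,0,255],[0,0,0,0,255]]]}}

```text
t: 34.0
tool_pos: [0.4287, 0.2823, 0.1023]
tool_rot: [-0.036, 0.705, 0.037, 0.707]
force: [-0.2, 0.7, 0.3]
width: 0.0002
```

```bash
python3 - <<'E'
from h import *
go(.4288,.2804,.044,96)
cv2.imwrite("pics/w17.png",vision.grab_frame('wrist')[:,:,::-1])
E
```

```text
pos [0.4287 0.2823 0.1023] yhead 95.94 q [ 0.4586  0.3302 -0.3352  0.9028  0.      0.3549] t 34.0
shift tool cm [ 5.826  -0.1911 -0.0206]
turn deg -0.055198702999618376
```

View pics/w17.png

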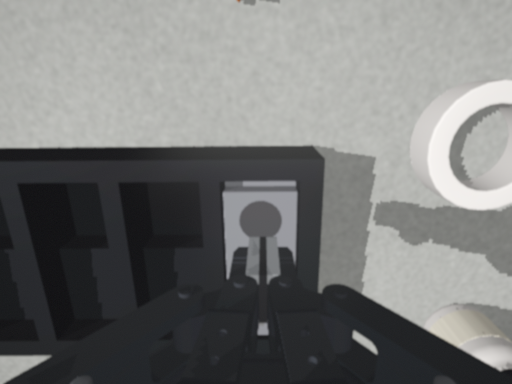

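>>> {"name": "apply_moves", "arguments": {"moves": [[[2,-0.2,0,0,255],[1.8,0,0,0,255],[0.7,0,0,0,255],[0.7,0,0,0,255],[0.7,0,0,0,255],[0,0,0,0,255],[-1,0,0,0,255],[-2,0,0,0,255],[-2,0,0,0,255],[-1,0,0,0,255]]]}}

```text
t: 34.88
tool_pos: [0.4296, 0.2808, 0.1056]
tool_rot: [-0.036, 0.705, 0.037, 0.708]
force: [-0.1, 0.8, 0.4]
width: 0.0
```

>>> {"name": "apply_moves", "arguments": {"moves": [[[0,0,2,0,70],[0,0,2,0,70],[0,0,2,0,70],[0,0,1.4,0,70],[0,0,0,0,70],[0,0,0,0,70],[0,0,0,0,70]]]}}

```text
t: 35.47
tool_pos: [0.5007, 0.2874, 0.1022]
tool_rot: [-0.037, 0.706, 0.037, 0.706]
force: [-0.5, 0.6, 0.6]
width: 0.0623
```

```bash
python3 - <<'E'
from h import *
c=np.array([.4777,.1890]);ux=np.array([.9944,.1054]);uy=np.array([-.1054,.9944])
t=c+.096*uy+.036*ux;print(t)
go(t[0],t[1],.057,96)
s,_=st();print(s['width'])
cv2.imwrite("pics/w18.png",vision.grab_frame('wrist')[:,:,::-1])
E
```

```text
[0.5034 0.2883]
pos [0.5007 0.2874 0.1022] yhead 95.96 q [ 0.4111  0.45   -0.1513  0.97    0.0002  0.307 ] t 35.47
shift tool cm [4.521  0.0557 0.2766]
turn deg -0.036998384834248554
0.06228894274958886
```

View pics/w18.png

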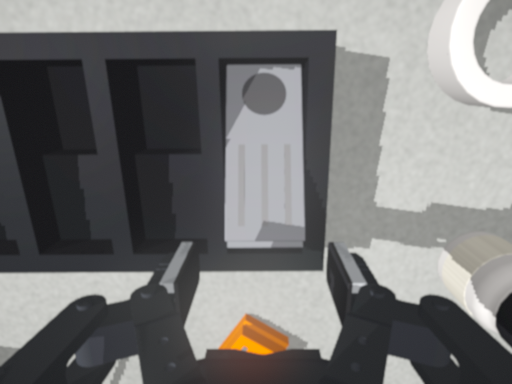

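>>> {"name": "apply_moves", "arguments": {"moves": [[[1.5,0,0.2,0,70],[1.5,0,0.1,0,70],[1,0,0,0,70],[0.5,0,0,0,70],[0,0,0,0,70],[0,0,0,0,255],[0,0,0,0,255],[0,0,0,0,255],[0,0,0,0,255],[0,0,0,0,255]]], "force": 60}}

```text
t: 36.35
tool_pos: [0.5044, 0.288, 0.0574]
tool_rot: [-0.037, 0.706, 0.037, 0.706]
force: [-1.2, -1.6, 1.4]
width: 0.0461
```

>>> {"name": "apply_moves", "arguments": {"moves": [[[-0.5,0,0,0,255],[-1.5,0,0,0,255],[-2,0,0,0,255],[-2.5,0,0,0,255],[-2.5,0,0,0,255],[-2.5,0,0,0,255],[-2,0,0,0,255],[-1,0,0,0,255],[0,0,0,0,255]]]}}

```text
t: 37.1
tool_pos: [0.5063, 0.2885, 0.2048]
tool_rot: [-0.036, 0.704, 0.037, 0.708]
force: [-0.0, 1.0, -2.3]
width: 0.0464
```

```bash
python3 - <<'E'
from h import *
go(.577,-.0895,.20,88.7)
s,_=st();print(s['width'],s['force'])
E
```

```text
pos [0.5063 0.2885 0.2048] yhead 95.95 q [ 0.4092  0.3955  0.0394  1.2089 -0.0001  0.3054] t 37.1
shift tool cm [  0.4377 -38.3343   3.1126]
turn deg 7.252982869463423
0.046353802551644084 [-0.0024  1.0072 -2.3126]
```

>>> {"name": "apply_moves", "arguments": {"moves": [[[0,-1.3,0.2,0,255],[0,-2.6,0.2,0,255],[0,-2.6,0.2,0,255],[0,-2.6,0.2,0,255],[0,-2.6,0.2,0,255],[0,-2.6,0.2,0,255],[0,-2.6,0.2,0,255],[0,-2.6,0.2,0,255],[0,-2.6,0.2,0,255],[0,-2.6,0.2,0,255]]]}}

```text
t: 37.93
tool_pos: [0.5486, 0.0422, 0.1997]
tool_rot: [-0.037, 0.707, 0.037, 0.705]
force: [0.0, 0.3, -1.6]
width: 0.0462
```

>>> {"name": "apply_moves", "arguments": {"moves": [[[0,-2.6,0.2,0,255],[0,-2.6,0.2,0,255],[0,-2.6,0.2,0,255],[0,-2.6,0.2,0,255],[0,-2.2,0.2,0,255],[0,-1.4,0.3,3.6,255],[0,0,0,3.6,255],[0,0,0,0,255],[0,0,0,0,255],[0,0,0,0,255]]]}}

```text
t: 38.77
tool_pos: [0.5764, -0.0935, 0.2007]
tool_rot: [0.007, 0.708, -0.007, 0.706]
force: [-0.5, -0.3, -1.8]
width: 0.0465
```

```bash
python3 - <<'E'
from h import *
go(.577,-.092,.04,88.7)
s,_=st();print(s['width'],s['force'])
cv2.imwrite("pics/w19.png",vision.grab_frame('wrist')[:,:,::-1])
E
```

```text
pos [ 0.5764 -0.0935  0.2007] yhead 88.84 q [-0.2694  0.4068  0.0457  1.212   0.     -0.2492] t 38.77
shift tool cm [16.0699  0.1374  0.0934]
turn deg 0.1409518719647309
0.04653782252659582 [-0.5242 -0.2942 -1.7896]
```

View pics/w19.png

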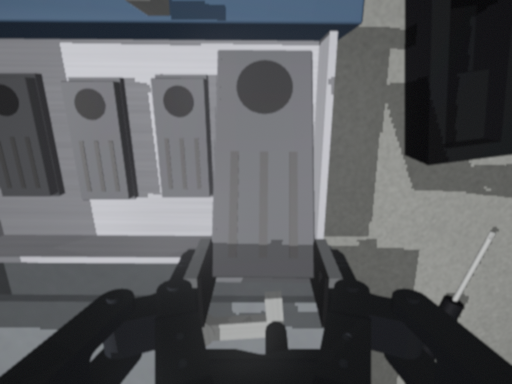

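```bash
python3 - <<'E'
from h import *
s,_=st();W=cam('wrist',s['tool_pos'],s['tool_rot'])
print(onz(W,(321,150),.07),onz(W,(316,240),.07),onz(W,(318,238),.02),onz(W,(210,150),.04),'toe',onz(W,(273,293),.13),onz(W,(273,293),.123))
E
```

```text
[ 0.5483 -0.0426  0.07  ] [ 0.6345 -0.0444  0.07  ] [ 0.6567 -0.0334  0.02  ] [ 0.5515 -0.1444  0.04  ] toe [ 0.6503 -0.0874  0.13  ] [ 0.6552 -0.0872  0.123 ]
```

>>> {"name": "apply_moves", "arguments": {"moves": [[[3,0,0,0,255],[3,0,0,0,255],[3,0,0,0,255],[2,0,0,0,255],[1,0,0,0,255],[0,0,0,0,255]]]}}

```text
t: 39.32
tool_pos: [0.5749, -0.0926, 0.0792]
tool_rot: [0.008, 0.709, -0.007, 0.705]
force: [-0.7, -0.3, -1.4]
width: 0.046
```

>>> {"name": "apply_moves", "arguments": {"moves": [[[1,0,0,0,255],[1,0,0,0,255],[1,0,0,0,255],[1.1,0,0,0,255],[0,0,0,0,255]]], "force": 20}}

```text
t: 39.73
tool_pos: [0.5805, -0.0945, 0.0421]
tool_rot: [0.007, 0.705, -0.008, 0.709]
force: [3.1, -0.9, 4.5]
width: 0.0462
```

>>> {"name": "apply_moves", "arguments": {"moves": [[[0,0,0,0,85],[0,0,0,0,85],[0,0,0,0,85],[0,0,0,0,85],[-2,0,0,0,85],[-3,0,0,0,85],[-4,0,0,0,85],[-4,0,0,0,85],[-3,0,-1,0,255],[-2,0,-2,0,255]]]}}

```text
t: 40.57
tool_pos: [0.5498, -0.0936, 0.2248]
tool_rot: [0.007, 0.705, -0.008, 0.709]
force: [-0.5, -1.0, 0.4]
width: 0.0338
```

>>> {"name": "apply_moves", "arguments": {"moves": [[[0,-1.5,-2,0,255],[0,-1.5,-3,0,255],[0,-1.5,-3,0,255],[0,-1.5,-3,0,255],[0,0,0,0,255],[0,0,0,0,255]]]}}

```text
t: 41.07
tool_pos: [0.4347, -0.1508, 0.2211]
tool_rot: [0.009, 0.707, -0.008, 0.707]
force: [0.3, -0.2, 0.2]
width: -0.0
```

```bash
python3 - <<'E'
from h import *
go(.4,-.15,.1,88.7)
s,_=st();print(s['width'],s['force'])
np.save('w20.npy',np.r_[s['tool_pos'],s['tool_rot']])
cv2.imwrite("pics/w20.png",cv2.resize(vision.grab_frame('wrist')[:,:,::-1],None,fx=1.5,fy=1.5,interpolation=cv2.INTER_CUBIC))
E
```

```text
pos [ 0.4347 -0.1508  0.2211] yhead 88.62 q [-0.4723  0.1494 -0.2499  1.1717  0.0003 -0.4482] t 41.07
shift tool cm [12.1093 -0.0055 -3.4652]
turn deg -0.08161695762481713
-1.7109149792226933e-05 [ 0.2922 -0.16    0.1904]
```

View pics/w20.png

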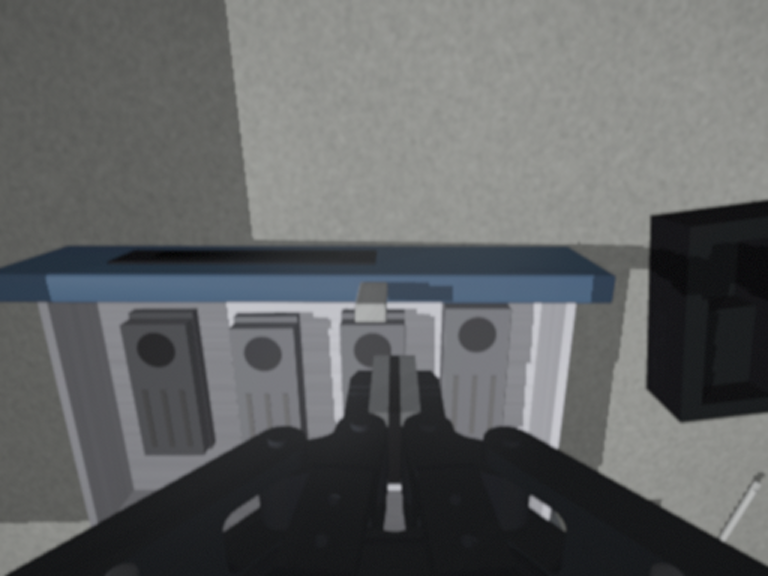

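>>> {"name": "apply_moves", "arguments": {"moves": [[[0,-1.6,-1.9,0,255],[0,-1.6,-1.9,0,255],[0,-1.6,-1.9,0,255],[0,-1.6,-1.9,0,255],[0,0,0,0,255],[3,0,0,0,255],[3.5,0,0,0,255],[3.5,0,0,0,255],[3.5,0,0,0,255],[0.8,0,0,0,255]]]}}

```text
t: 41.95
tool_pos: [0.357, -0.2101, 0.0735]
tool_rot: [0.009, 0.709, -0.005, 0.705]
force: [-1.3, 1.8, -0.5]
width: 0.0
```

>>> {"name": "apply_moves", "arguments": {"moves": [[[0,0,0,0,255],[0,0,0,0,255],[0,0,0,0,255]]]}}

```text
t: 42.2
tool_pos: [0.3607, -0.214, 0.0798]
tool_rot: [0.007, 0.706, -0.008, 0.708]
force: [-0.5, 0.2, -0.1]
width: 0.0001
```

>>> {"name": "apply_moves", "arguments": {"moves": [[[0,0,2,0,255],[0,0,2,0,255],[0,0,1,0,255],[0,0,0.7,0,255],[0,0,0.7,0,255],[0,0,1,0,255],[0,0,1.5,0,255],[0,0,1.5,0,255],[0,0,1.5,0,255],[0,0,1.5,0,255]]]}}

```text
t: 43.03
tool_pos: [0.4916, -0.216, 0.0779]
tool_rot: [0.008, 0.708, -0.008, 0.706]
force: [-2.6, -1.9, 2.0]
width: -0.0001
```

>>> {"name": "apply_moves", "arguments": {"moves": [[[0,0,1.5,0,255],[0,0,1.5,0,255],[0,0,1.5,0,255],[0,0,1.5,0,255],[0,0,1.5,0,255],[0,0,1.3,0,255],[0,0,1,0,255],[0,0,1,0,255],[0,0,1,0,255],[0,0,0,0,255]]]}}

```text
t: 43.87
tool_pos: [0.6117, -0.2186, 0.078]
tool_rot: [0.008, 0.707, -0.008, 0.707]
force: [0.3, -0.0, 0.4]
width: 0.0002
```

```bash
python3 - <<'E'
from h import *
go(.638,-.216,.08,88.7)
s,_=st();print(s['width'],s['force'])
cv2.imwrite("pics/s21.png",cv2.resize(vision.grab_frame('scene')[:,:,::-1],None,fx=1.5,fy=1.5,interpolation=cv2.INTER_CUBIC))
E
```

```text
pos [ 0.6117 -0.2186  0.078 ] yhead 88.77 q [-0.4409  0.604   0.0424  1.0086  0.0003 -0.4194] t 43.87
shift tool cm [-0.2009  0.3121  2.6261]
turn deg 0.06836422808152065
0.00015974540351044647 [ 0.3158 -0.0123  0.4113]
```

View pics/s21.png

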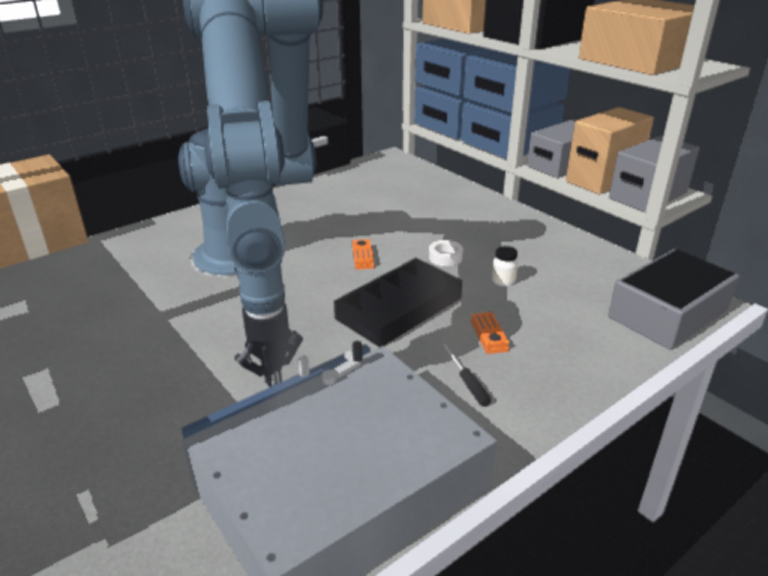

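>>> {"name": "apply_moves", "arguments": {"moves": [[[0,0,0.6,0,255],[0,0,0.6,0,255],[0,0,0.6,0,255],[0,0,0.5,0,255],[0,0,0.4,0,255],[0,0,0.3,0,255],[0,0,0,0,255]]]}}

```text
t: 44.5
tool_pos: [0.6405, -0.2189, 0.0776]
tool_rot: [0.008, 0.707, -0.008, 0.707]
force: [-2.3, 0.7, 1.6]
width: 0.0001
```

>>> {"name": "apply_moves", "arguments": {"moves": [[[0,0,0.3,0,255],[0,0,0.3,0,255],[0,0,0.3,0,255],[0,0,0,0,255]]]}}

```text
t: 44.83
tool_pos: [0.6406, -0.2189, 0.0776]
tool_rot: [0.008, 0.713, -0.008, 0.701]
force: [-26.0, 0.5, 16.7]
width: -0.0002
```

>>> {"name": "apply_moves", "arguments": {"moves": [[[0,0,-0.8,0,255],[0,0,-1,0,255],[0,0,-2,0,255],[0,0,-3,0,255],[-2,0,-3,0,255],[-4,0,0,0,255],[-4,1,0,0,255],[-4,2,0,0,255],[-4,2,0,0,255],[-1,0,0,0,180]]]}}

```text
t: 45.67
tool_pos: [0.5558, -0.1681, 0.27]
tool_rot: [0.006, 0.703, -0.008, 0.711]
force: [1.1, -0.5, -0.2]
width: 0.011
```

>>> {"name": "apply_moves", "arguments": {"moves": [[[0,0,0,0,180],[0,0,0,0,180],[0,0,0,0,180]]]}}

```text
t: 45.92
tool_pos: [0.5525, -0.17, 0.261]
tool_rot: [0.008, 0.707, -0.007, 0.707]
force: [0.6, 0.1, -0.2]
width: 0.0251
```

```bash
python3 - <<'E'
from h import *
go(.69,-.085,.2,88.7)
s,_=st();print(s['width'],s['force'])
np.save('w22.npy',np.r_[s['tool_pos'],s['tool_rot']])
cv2.imwrite("pics/w22.png",cv2.resize(vision.grab_frame('wrist')[:,:,::-1],None,fx=1.5,fy=1.5,interpolation=cv2.INTER_CUBIC))
E
```

```text
pos [ 0.5525 -0.17    0.261 ] yhead 88.74 q [-0.4083  0.3807  0.1622  1.3537  0.0003 -0.3863] t 45.92
shift tool cm [ 6.0921  8.7906 13.5694]
turn deg 0.04112750020273381
0.02512065888132072 [ 0.5759  0.0725 -0.2323]
```

View pics/w22.png

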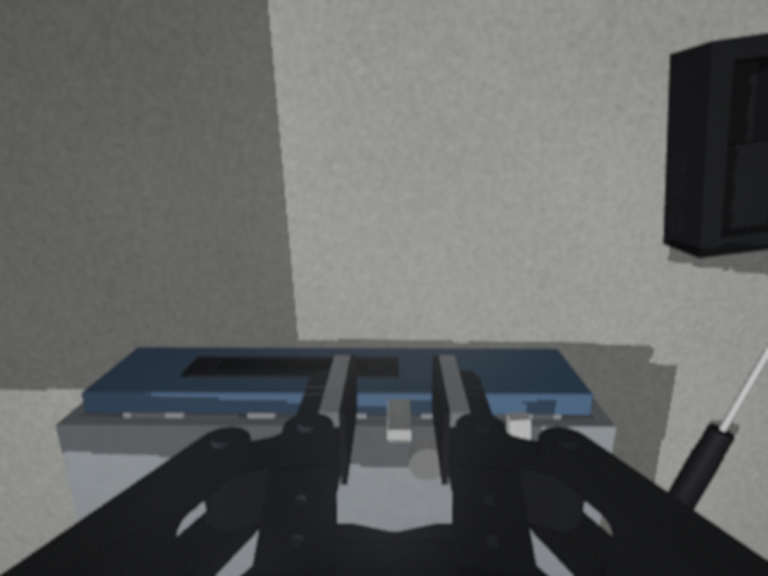

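```bash
python3 - <<'E'
from h import *
w=np.load('w22.npy');W=cam('wrist',w[:3],w[3:])
def P(u,v,z): return onz(W,(u/1.5,v/1.5),z)
print('lug',P(399,435,.136)); print('pivot',P(426,463,.123)); print('panel',P(84,411,.096),P(590,413,.096));print('unit',P(60,425,.11),P(612,427,.11))
E
```

```text
lug [ 0.6605 -0.1698  0.136 ]
pivot [ 0.6927 -0.1513  0.123 ]
panel [ 0.6624 -0.4024  0.096 ] [ 0.6724 -0.0281  0.096 ]
unit [ 0.6648 -0.4113  0.11  ] [ 0.6752 -0.0176  0.11  ]
```

>>> {"name": "apply_moves", "arguments": {"moves": [[[0.9,1.26,1.93,0,130],[0.9,1.26,1.93,0,130],[0.9,1.26,1.93,0,130],[0.9,1.26,1.93,0,130],[0.9,1.26,1.93,0,130],[0.9,1.25,1.93,0,130],[0.9,1.25,1.93,0,130],[0,0,0,0,130],[0,0,0,0,130],[0,0,0,0,130]]]}}

```text
t: 46.8
tool_pos: [0.6887, -0.0853, 0.1979]
tool_rot: [0.008, 0.708, -0.008, 0.706]
force: [1.0, 0.3, 0.6]
width: 0.042
```

```bash
python3 - <<'E'
from h import *
go(.69,-.085,.132,88.7)
s,_=st();print(s['width'],s['force'])
np.save('w23.npy',np.r_[s['tool_pos'],s['tool_rot']])
cv2.imwrite("pics/w23.png",cv2.resize(vision.grab_frame('wrist')[:,:,::-1],None,fx=1.5,fy=1.5,interpolation=cv2.INTER_CUBIC))
E
```

```text
pos [ 0.6887 -0.0853  0.1979] yhead 88.73 q [-0.2144  0.652   0.4421  1.3638 -0.0003 -0.1922] t 46.8
shift tool cm [6.5928 0.0301 0.1466]
turn deg 0.02660417543724236
0.04195414322829911 [0.9935 0.2848 0.5605]
```

View pics/w23.png

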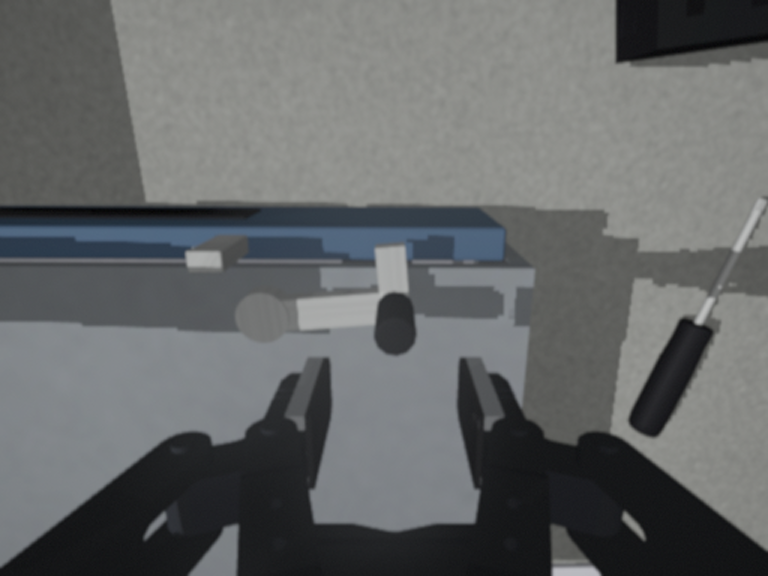

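```bash
python3 - <<'E'
from h import *
w=np.load('w23.npy');W=cam('wrist',w[:3],w[3:])
def P(u,v,z): return onz(W,(u/1.5,v/1.5),z)
print('post',P(395,334,.16),'pivot',P(264,318,.123),'lug',P(204,259,.136),'unit',P(0,267,.11),P(530,268,.11))
E
```

```text
post [ 0.6883 -0.0857  0.16  ] pivot [ 0.694 -0.15   0.123] lug [ 0.6606 -0.1698  0.136 ] unit [ 0.6686 -0.2837  0.11  ] [ 0.6751 -0.0174  0.11  ]
```

>>> {"name": "apply_moves", "arguments": {"moves": [[[2,0,0,0,130],[2,0,0,0,130],[1.6,0,0,0,130],[0.8,0,0,0,130],[0,0,0,0,130],[0,0,0,0,255],[0,0,0,0,255],[0,0,0,0,255],[0,0,0,0,255]]], "force": 30}}

```text
t: 47.6
tool_pos: [0.6904, -0.085, 0.1372]
tool_rot: [0.008, 0.706, -0.008, 0.708]
force: [-0.6, 1.5, 3.6]
width: 0.0167
```

```bash
python3 - <<'E'
from h import *
s,Rm=st();print(s['tool_pos'],s['width'],s['force'])
p=s['tool_pos'];piv=np.array([.6935,-.1507]);r=.065
yaw=np.radians(-1.3);a0=np.arctan2(*( -(p[0]-piv[0]), p[1]-piv[1]))
print(a0)
A=np.linspace(a0,1.571+yaw+.02,21); 
P=np.array([piv+r*np.array([-np.sin(a),np.cos(a)]) for a in A]); P[0]=p[:2]
d=np.c_[np.diff(P,axis=0),np.zeros(20)]
print((d@Rm*100).round(2))
E
```

```text
[ 0.6904 -0.085   0.1372] 0.016665568211515505 [-0.6389  1.4744  3.5771]
0.047206710048945895
[[-0.   -0.13 -0.49]
 [-0.   -0.09 -0.49]
 [-0.   -0.13 -0.48]
 [-0.   -0.16 -0.47]
 [-0.   -0.2  -0.45]
 [-0.   -0.23 -0.44]
 [-0.   -0.26 -0.42]
 [-0.   -0.29 -0.4 ]
 [-0.   -0.32 -0.37]
 [-0.   -0.35 -0.35]
 [-0.   -0.38 -0.32]
 [-0.   -0.4  -0.29]
 [-0.   -0.42 -0.26]
 [-0.   -0.44 -0.23]
 [-0.   -0.46 -0.19]
 [-0.   -0.47 -0.16]
 [-0.   -0.48 -0.12]
 [-0.   -0.49 -0.08]
 [ 0.   -0.49 -0.05]
 [ 0.   -0.49 -0.01]]
```

>>> {"name": "apply_moves", "arguments": {"moves": [[[0,-0.05,-0.5,0,255],[0,-0.1,-0.5,0,255],[0,-0.13,-0.48,0,255],[0,-0.16,-0.47,0,255],[0,-0.2,-0.45,0,255],[0,-0.23,-0.44,0,255],[0,-0.26,-0.42,0,255],[0,-0.29,-0.4,0,255],[0,-0.32,-0.37,0,255],[0,-0.35,-0.35,0,255]]]}}

```text
t: 48.43
tool_pos: [0.6444, -0.1018, 0.137]
tool_rot: [0.009, 0.707, -0.005, 0.707]
force: [-4.3, 10.0, 12.0]
width: 0.0169
```

>>> {"name": "apply_moves", "arguments": {"moves": [[[0,-0.38,-0.32,0,255],[0,-0.4,-0.29,0,255],[0,-0.42,-0.26,0,255],[0,-0.44,-0.23,0,255],[0,-0.46,-0.19,0,255],[0,0,0,0,255]]]}}

```text
t: 48.93
tool_pos: [0.6267, -0.1218, 0.1366]
tool_rot: [0.009, 0.71, -0.004, 0.704]
force: [-12.7, 10.6, 18.1]
width: 0.0167
```

```bash
python3 - <<'E'
from h import *
go(.628,-.152,.137,88.7)
s,_=st();print(s['width'],s['force'])
np.save('w24.npy',np.r_[s['tool_pos'],s['tool_rot']])
cv2.imwrite("pics/w24.png",cv2.resize(vision.grab_frame('wrist')[:,:,::-1],None,fx=1.5,fy=1.5,interpolation=cv2.INTER_CUBIC))
E
```

```text
pos [ 0.6267 -0.1218  0.1366] yhead 88.88 q [-0.2935  0.5528  0.1115  1.1388  0.0047 -0.274 ] t 48.93
shift tool cm [-0.0635 -3.0176  0.1846]
turn deg 0.17620126766594524
0.016748100407197954 [-12.7259  10.6135  18.145 ]
```

View pics/w24.png

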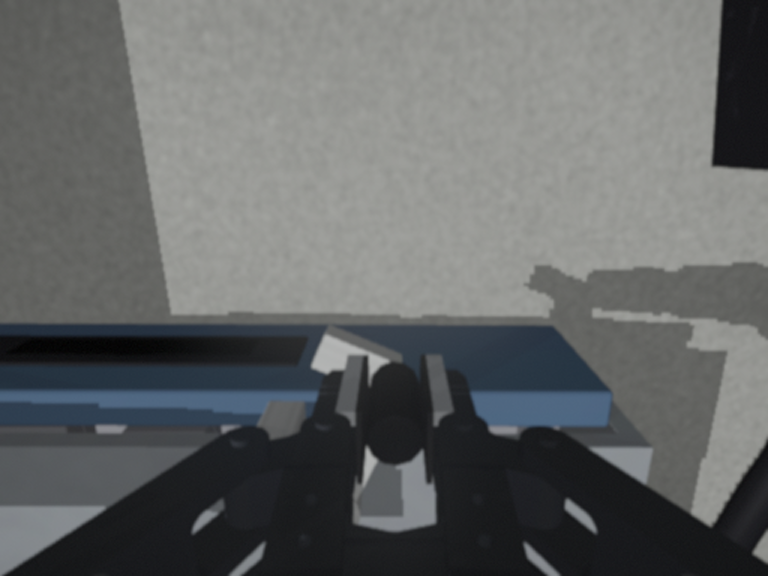

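>>> {"name": "apply_moves", "arguments": {"moves": [[[-0.1,-0.4,0.2,0,255],[-0.1,-0.4,0.1,0,255],[-0.1,-0.4,0.05,0,255],[0,-0.4,0,0,255],[0,-0.4,0,0,255],[0,-0.4,0,0,255],[0,-0.3,0,0,255],[0,0,0,0,255]]]}}

```text
t: 49.65
tool_pos: [0.6244, -0.1483, 0.1366]
tool_rot: [0.011, 0.714, -0.005, 0.7]
force: [-20.1, 11.1, 14.4]
width: 0.0164
```

```bash
python3 - <<'E'
from h import *
go(.628,-.152,.137,88.7)
s,_=st();print(s['width'],s['force'])
cv2.imwrite("pics/w25.png",cv2.resize(vision.grab_frame('wrist')[:,:,::-1],None,fx=1.5,fy=1.5,interpolation=cv2.INTER_CUBIC))
E
```

```text
pos [ 0.6244 -0.1483  0.1366] yhead 88.77 q [-0.3329  0.5708  0.1419  1.1631  0.0018 -0.3115] t 49.65
shift tool cm [-0.0498 -0.3627  0.37  ]
turn deg 0.06810451191026345
0.016365346531430316 [-20.0981  11.1213  14.4148]
```

View pics/w25.png

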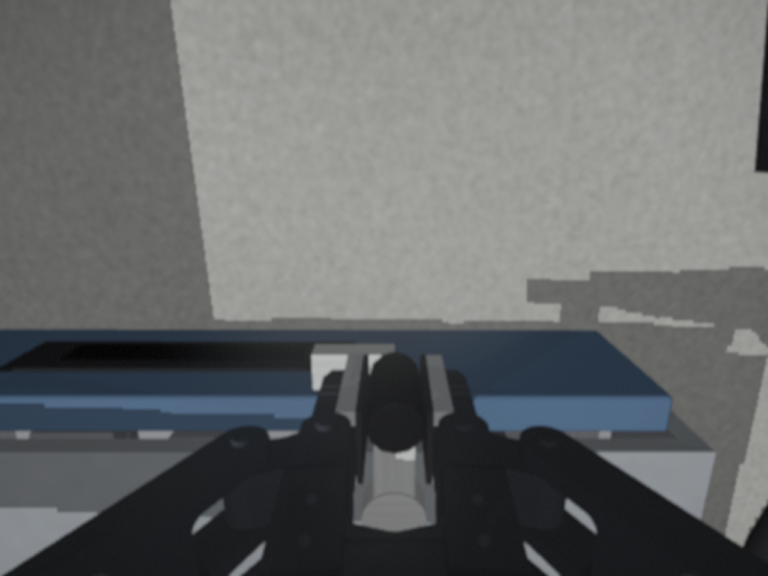

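>>> {"name": "apply_moves", "arguments": {"moves": [[[0,-0.2,0.3,0,255],[0,-0.2,0.3,0,255],[0,-0.2,0.2,0,255],[0,0,0,0,255],[0,0,0,0,255]]]}}

```text
t: 50.12
tool_pos: [0.6291, -0.1485, 0.1353]
tool_rot: [0.013, 0.716, 0.0, 0.698]
force: [-26.7, 22.2, 17.1]
width: 0.0171
```

```bash
python3 - <<'E'
from h import *
go(.628,-.152,.137,88.7)
s,_=st();print(s['width'],s['force'])
E
```

```text
pos [ 0.6291 -0.1485  0.1353] yhead 88.96 q [-0.3344  0.5896  0.1706  1.1826  0.0091 -0.3165] t 50.12
shift tool cm [-0.1724 -0.3465 -0.1041]
turn deg 0.25630716804917597
0.017079670788465836 [-26.6797  22.1923  17.0831]
```

>>> {"name": "apply_moves", "arguments": {"moves": [[[0,0.2,-0.5,0,255],[0,0,-0.3,0,255],[0,0,0,0,255],[0,0,0,0,255]]]}}

```text
t: 50.45
tool_pos: [0.629, -0.1484, 0.1355]
tool_rot: [0.012, 0.711, -0.001, 0.703]
force: [-5.9, 18.8, 1.7]
width: 0.0167
```

```bash
python3 - <<'E'
from h import *
go(.628,-.152,.137,88.7)
s,_=st();print(s['width'],s['force'])
E
```

```text
pos [ 0.629  -0.1484  0.1355] yhead 88.97 q [-0.3351  0.5748  0.1458  1.1572  0.0108 -0.3172] t 50.45
shift tool cm [-0.1579 -0.3554 -0.0965]
turn deg 0.268713361833818
0.016669090013020072 [-5.8995 18.771   1.7229]
```

Against the stop. Release to a narrow opening and lift straight up.

>>> {"name": "apply_moves", "arguments": {"moves": [[[0,0.2,0,0,255],[0,0,0,0,170],[0,0,0,0,170],[0,0,0,0,170],[-1,0,0,0,170],[-2,0,0,0,170],[-3,0,0,0,170],[-4,0,-1,0,170],[-3,0,-3,0,170],[0,0,-3,0,170]]]}}

```text
t: 51.28
tool_pos: [0.5691, -0.1557, 0.2762]
tool_rot: [0.005, 0.702, -0.01, 0.712]
force: [0.3, -1.4, 1.5]
width: 0.0286
```

>>> {"name": "apply_moves", "arguments": {"moves": [[[-1,2,-3,0,170],[-1,2,-1,0,170],[0,0,0,0,170],[0,0,0,0,170],[0,0,0,0,170]]]}}

```text
t: 51.7
tool_pos: [0.5273, -0.1133, 0.2887]
tool_rot: [0.007, 0.706, -0.008, 0.708]
force: [1.4, -0.2, -0.0]
width: 0.0286
```

```bash
python3 - <<'E'
from h import *
go(.628,-.152,.137,88.7)
s,_=st();print(s['width'],s['force'])
np.save('w26.npy',np.r_[s['tool_pos'],s['tool_rot']])
cv2.imwrite("pics/w26.png",cv2.resize(vision.grab_frame('wrist')[:,:,::-1],None,fx=1.5,fy=1.5,interpolation=cv2.INTER_CUBIC))
a=vision.grab_frame('scene')[:,:,::-1]
cv2.imwrite("pics/s26.png",cv2.resize(a[120:300,100:360],None,fx=3,fy=3,interpolation=cv2.INTER_CUBIC))
E
```

```text
pos [ 0.5273 -0.1133  0.2887] yhead 88.73 q [-0.3288  0.2934  0.1092  1.3838 -0.0009 -0.3065] t 51.7
shift tool cm [15.2025 -3.6187 10.1219]
turn deg 0.025512292725096586
0.028644271265845893 [ 1.3776 -0.2136 -0.0226]
```

View pics/w26.png

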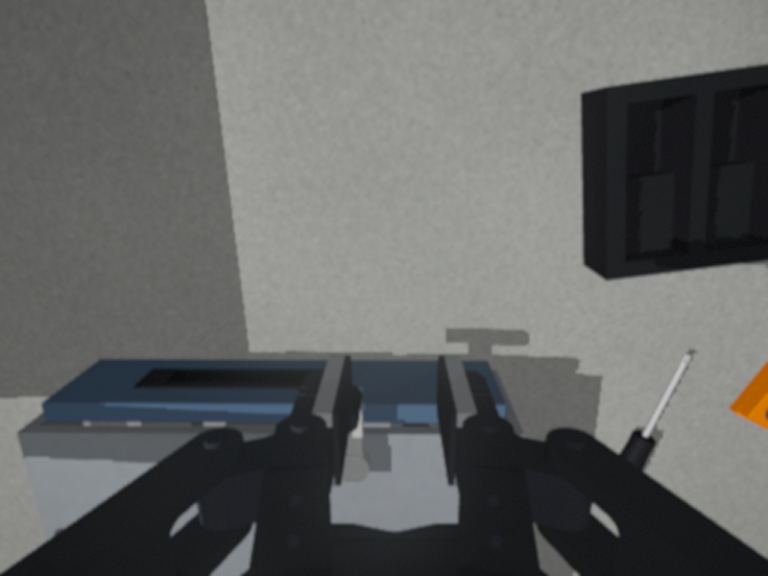

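View pics/s26.png

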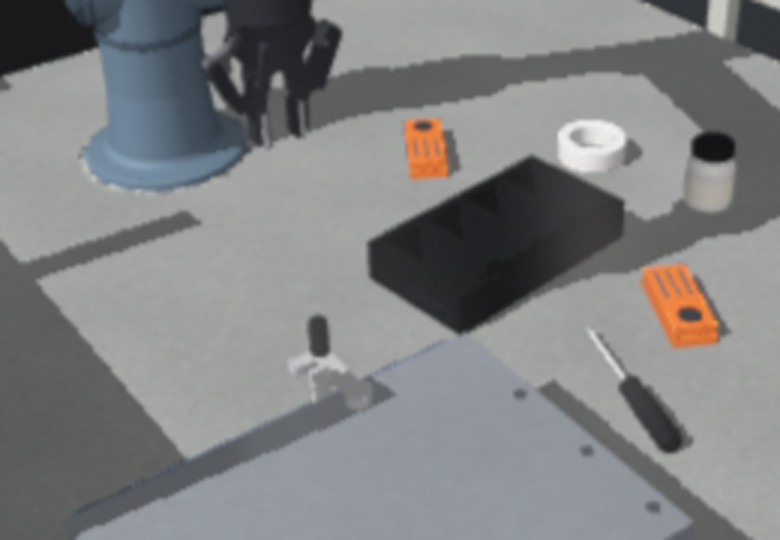

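>>> {"name": "apply_moves", "arguments": {"moves": [[[0,-1.5,2,0,170],[0,-1.5,2,0,170],[0,-1,2,0,170],[0,0,2,0,170],[0,0,0,0,170],[0,0,0,0,170],[0,0,0,0,170],[0,0,0,0,170]]]}}

```text
t: 52.47
tool_pos: [0.6048, -0.1539, 0.2879]
tool_rot: [0.008, 0.707, -0.008, 0.707]
force: [0.2, -0.2, 0.8]
width: 0.0286
```

```bash
python3 - <<'E'
from h import *
s,_=st();print(s['width'],s['force'])
np.save('w27.npy',np.r_[s['tool_pos'],s['tool_rot']])
cv2.imwrite("pics/w27.png",cv2.resize(vision.grab_frame('wrist')[150:350,150:406,::-1],None,fx=3,fy=3,interpolation=cv2.INTER_CUBIC))
E
```

```text
0.028562842614201583 [ 0.1984 -0.1814  0.8386]
```

View pics/w27.png

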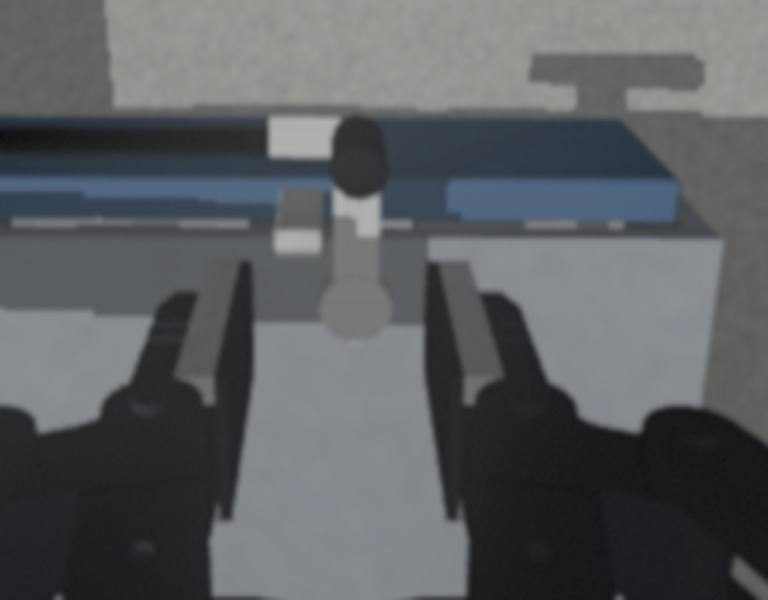

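```bash
python3 - <<'E'
from h import *
w=np.load('w27.npy');W=cam('wrist',w[:3],w[3:])
def P(u,v,z): return onz(W,(150+u/3,150+v/3),z)
l=P(298,240,.136);p=P(360,172,.16);v=P(356,308,.123);print(l,p,v,np.arctan2(-(p[0]-v[0]),p[1]-v[1])+np.radians(1.3))
robot.finish_job()
E
```

```text
[ 0.6606 -0.1695  0.136 ] [ 0.6277 -0.1486  0.16  ] [ 0.6936 -0.1502  0.123 ] 1.569025789270696
the job is handed in; nothing more can be done
```

The job is done and handed in at about 52 s. I pulled the drawer out by the lug, tipped all four cases out of the board and laid them in the drawer. Then I pushed the drawer shut and swung the catch round to its stop.

**Last checks:**
- **Cases:** the last look before closing showed all four in the drawer, and they appeared to lie flat. I could not see them once the drawer was shut.
- **Drawer:** it was pushed against its stop with about 26 N. The lug measured at x = 0.6606 m both after closing and at the end, so it did not move while the catch was swung.
- **Catch:** it measured about 1.57 rad and stands straight in front of the lug.
- **Tape, jar and screwdriver:** they look unmoved in the last scene picture. I did not measure their positions again.
- **Gripper:** it was clear of everything, with a residual force reading under 1 N.

**Disagreement:** while swinging the catch I overshot its arc by several millimetres, so the post slid in the pads and the wrist force reached about 39 N. I eased that off before releasing, and there was no visible effect.

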